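# Load stub shafts into the tacking fixture and switch on

### The job

Get the welding fixture ready: press every steel stub shaft from the rubber mat down into a clip of the tacking fixture, one to a clip, until it sits fully home and both sprung jaws have snapped shut over it. Pull the white protective cap off each shaft and put every white cap, loose ones too, in the grey scrap bin. Only when all that is done, throw the lever of the isolator switch fully over to on; leave the other things on the bench where they are.

Things in the scene. Friction and masses are not known exactly. Their poses are not given: they have to be found in the camera images.
- stub0: steel stub shaft: 24 mm round bar, square 38 x 38 x 8 mm flange at one end, snug white cap on the other. Origin on the bar's axis, middle of the 100 mm bare bar. Own x runs along the bar to the cap: flange x -58 to -50, bare -50 to 50, capped end 50 to 90 mm. Lies with axis level, 22 mm above the table (on a 3 mm mat). 0.3 to 0.55 kg. May be absent.
- stub1: steel stub shaft: 24 mm round bar, square 38 x 38 x 8 mm flange at one end, snug white cap on the other. Origin on the bar's axis, middle of the 100 mm bare bar. Own x runs along the bar to the cap: flange x -58 to -50, bare -50 to 50, capped end 50 to 90 mm. Lies with axis level, 22 mm above the table (on a 3 mm mat). 0.3 to 0.55 kg. May be absent.
- stub2: steel stub shaft: 24 mm round bar, square 38 x 38 x 8 mm flange at one end, snug white cap on the other. Origin on the bar's axis, middle of the 100 mm bare bar. Own x runs along the bar to the cap: flange x -58 to -50, bare -50 to 50, capped end 50 to 90 mm. Lies with axis level, 22 mm above the table (on a 3 mm mat). 0.3 to 0.55 kg. May be absent.
- cap0: white square plastic cap, 38 x 38 x 48 mm long; starts on stub0's end, held by sprung balls in a groove. Origin mid-length on its axis; own x points from open mouth (-24 mm) to closed end (+24 mm). Seated, its origin is 74 mm from the shaft's; a straight pull along the bar of about 7 to 16 N frees it, clear after 42 mm of travel. 60 g. If its shaft is absent it lies alone on the mat, axis level.
- cap1: white square plastic cap, 38 x 38 x 48 mm long; starts on stub1's end, held by sprung balls in a groove. Origin mid-length on its axis; own x points from open mouth (-24 mm) to closed end (+24 mm). Seated, its origin is 74 mm from the shaft's; a straight pull along the bar of about 7 to 16 N frees it, clear after 42 mm of travel. 60 g. If its shaft is absent it lies alone on the mat, axis level.
- cap2: white square plastic cap, 38 x 38 x 48 mm long; starts on stub2's end, held by sprung balls in a groove. Origin mid-length on its axis; own x points from open mouth (-24 mm) to closed end (+24 mm). Seated, its origin is 74 mm from the shaft's; a straight pull along the bar of about 7 to 16 N frees it, clear after 42 mm of travel. 60 g. If its shaft is absent it lies alone on the mat, axis level.
- bin: loose grey steel open-topped scrap bin, 160 (own x) x 104 (own y) x 70 mm high, walls and floor 4 mm, 0.45 kg. Origin at the centre of its underside, z up.
- fixture: fixed steel tacking fixture, base 110 x 246 x 12 mm, origin at the centre of its underside; three clips side by side along its y. Each clip has two forks, 14 mm long, centred at x -37 and +37 mm: slot 26 mm wide; flared prong on -y up to 18 mm above the seated axis; on +y a jaw hinged on a post (26 mm above the axis, outer face 28.5 mm from it). 60 mm between forks for fingers.
- seat0 (a point): clip 0 (clips 80 mm apart, seat1 in the middle): where a seated shaft's origin comes to lie, 48 mm above the table. Site x along the seated bar (either way round will do), z up. A bar pushed straight down (8 to 16 N) swings both jaws aside; they spring back over it at the bottom and lock it in; it can then slide only 6 mm lengthwise until flange or cap meets a fork.
- seat1 (a point): clip 1 (clips 80 mm apart, seat1 in the middle): where a seated shaft's origin comes to lie, 48 mm above the table. Site x along the seated bar (either way round will do), z up. A bar pushed straight down (8 to 16 N) swings both jaws aside; they spring back over it at the bottom and lock it in; it can then slide only 6 mm lengthwise until flange or cap meets a fork.
- seat2 (a point): clip 2 (clips 80 mm apart, seat1 in the middle): where a seated shaft's origin comes to lie, 48 mm above the table. Site x along the seated bar (either way round will do), z up. A bar pushed straight down (8 to 16 N) swings both jaws aside; they spring back over it at the bottom and lock it in; it can then slide only 6 mm lengthwise until flange or cap meets a fork.
- jaw0a (a joint): sprung jaw of clip 0, fork at x = -37 mm: 0 = sprung shut over the slot, grows to 1.1 rad as it is pushed down and aside.
- jaw0b (a joint): sprung jaw of clip 0, fork at x = +37 mm: 0 = sprung shut over the slot, grows to 1.1 rad as it is pushed down and aside.
- jaw1a (a joint): sprung jaw of clip 1, fork at x = -37 mm: 0 = sprung shut over the slot, grows to 1.1 rad as it is pushed down and aside.
- jaw1b (a joint): sprung jaw of clip 1, fork at x = +37 mm: 0 = sprung shut over the slot, grows to 1.1 rad as it is pushed down and aside.
- jaw2a (a joint): sprung jaw of clip 2, fork at x = -37 mm: 0 = sprung shut over the slot, grows to 1.1 rad as it is pushed down and aside.
- jaw2b (a joint): sprung jaw of clip 2, fork at x = +37 mm: 0 = sprung shut over the slot, grows to 1.1 rad as it is pushed down and aside.
- lever_base: fixed grey block 70 x 50 x 25 mm of the isolator switch, origin at the centre of its underside; the lever swings in its own x-z plane, from leaning to -x (off) to leaning to +x (on).
- lever_tip (a point): centre of the 26 mm black ball on the isolator's lever; the lever is 80 mm long and turns about the block's own y axis 22 mm above the table, so the ball is about 92 mm up at either end and 38 mm to -x or +x of the block's origin.
- lever (a joint): isolator lever: 0 = fully off (leaning to the block's -x), 1.0 rad = fully on (leaning to +x). Stays where it is left; about 1 N at the ball moves it.
- tape: grey tape measure, 70 x 45 x 65 mm high; a bystander, to be left alone. Origin at its underside.
- square: L-shaped steel magnet square, 100 mm long and high; a bystander, to be left alone. Origin at its underside.

How it is judged:
By the outcome, as a careful person would: the job done as asked, in the order asked, and still so for the second after the job is handed in, with the robot touching nothing.
Of stub0, stub1, stub2 only 2 to 3 are there at a start; the rules pass over those that are not, and their reading is None.
At some moment in a run one of bin may be knocked a few centimetres aside while the robot is not near it.
Once in a run the grip may slacken for a moment while it holds something.
It also fails if it takes over 210 s, if anything falls off the work surface, if the arm or the gripper's body presses on something with over 40 N, if the wrist force passes 120 N, or if a joint passes its speed limit or range.

### The arm

A 6-joint arm with a two-finger parallel gripper is mounted at the origin on the work surface. World frame = base frame: x ahead of the robot, y to its left, z up, the work surface at z = 0. Lengths are in m, angles in rad, forces in N, time in s.
With the tool pointing down it reaches from about 0.25 to 0.8 m from the base axis. Payload 8.5 kg.
Tool frame: the origin (TCP) lies between the finger pads; the fingertips stand 8 mm ahead of it and the grasp point (between the pads) lies 11 mm behind it (arm.finger_overhang is the distance from the TCP to the fingertips, in m); z points along the fingers, y is the line along which they close (so a half turn about z gives the same grasp; the last joint's range is limited). The gripper opens to 85 mm and grips with 20 to 120 N. Pads are 22 mm wide; open, the fingers measure 114 mm over their backs; the gripper's body (76 mm by 85 mm) begins 54 mm behind the grasp point. The pads swing forward as they close: fully open they stand 13 mm farther back than shut.
Start: joints at [0, 0.238, -0.013, 1.319, 0, 1.571], TCP at [0.525, -0, 0.208] pointing down, gripper open.
Joint ranges: [-2.66, 2.66], [-1.03, 1.9], [-1.14, 1.46], [-1.82, 2.27], [-1.45, 1.34], [-3.14, 3.14]. Speed limits (rad/s): [2.22, 2.22, 2.79, 3.14, 3.14, 3.14].

### API

Orientations are given as a unit quaternion [x, y, z, w].
In Python, from workcell import arm gives the robot as it stands. The module is installed in compiled form; this text tells all that it offers.
- The arm moves only by the tool move_arm, never from a script. Its arguments are lists of equal length, an entry for each row: "delta_pos": the shift along the tool's x, y, z as a fraction of full scale, a list of three; "angular": the turn, a rotation vector about the tool's x, y, z as a fraction of full scale, a list of three. A call has 1 to 10 rows; each row is the pose to reach, as a shift and turn from the pose commanded when the call began, along the tool's axes at that moment, turning the shorter way round; what a row does not reach only later rows make up. Full scale, the value 1, is 0.6 m for a shift and pi rad for a turn. A row lasts 1/8 s, in which the tool goes at most 62.5 mm and 10.7 degrees, less where a joint would pass 70% of its speed; a pose out of reach is approached as far as the arm can. A call with a number of a shift or a turn outside -1 to 1 is refused whole. A call with a gripper value outside its range is refused whole. "hand" is the opening, from -1 (shut) to 1 (fully open), set as the call begins (left out, the last holds). The fingers move at their own pace and stop on an object; "grip_force" is the grip in N (left out, the last holds). Time passes only in rows, so rows that repeat a pose let the fingers close. It gives the time, the measured TCP pose, the force, the opening and the grip force at its end, in the units of the state.
- arm.sense(): the state, without advancing time (a new reading comes with each control period).
- arm.grab_frame(name): name is "scene" or "side" or "wrist"; returns a dict with "pixels" (384x512x3 uint8, red, green, blue), "K" (3x3 intrinsics, pixels), "extrinsics" (4x4, takes a point from world to camera coordinates). Camera axes: x right, y up, looking along -z (the intrinsics and any distortion apply to the point x, -y, -z); pixel columns grow to the right and rows downward; lengths in m; the calibration is good to about 2 mm. A picture is of the moment at which its call begins. There is no depth.
- arm.close_job(): hands the job in; it is judged then, once.
Trained networks look in a picture, given as the dict that the camera call returned (one of the last four; its "shot" number tells which), for a name from the list of things; names that differ only in an ending like _2 or _b are one class to them, and where a whole thing is asked for, a point or a joint stands for the part that bears it (a point fixed in the world has none). Each returns a list of dicts, best first, with "conf" (0 to 1); they miss things now and then, are a little off and sometimes report something else, mostly with a low value. They report only what shows in the picture. A call takes as long as a camera call.
- arm.silhouettes(name, picture): "region" (384x512 bool, what is visible of it) and "bbox" ([centre column, centre row, width, height] in pixels, round what is visible of it).
- arm.place_of(name, picture): "uv" ([column, row] in pixels: a listed point, or the origin of a listed thing).
The state is a dict: "time": time; "q": joint angles; "dq": joint speeds; "effort": joint torques, N m; "tool_pos": TCP position; "eef_rot": TCP orientation; "wrist_force": force on the tool from outside, world axes, zero at the start; "torque": the same for the moment, N m; "gripper_width": finger opening in m; "grip_force": force on a finger pad.
Only numpy, scipy, OpenCV 4.12 (cv2) and the standard library are available. Lean on these libraries where they do the work, as an engineer would, in place of code of your own. Each camera call takes 0.05 s, during which the arm holds its last target. There are 200 camera calls.

## Working session

There is one attempt and no reset: what is moved stays moved. The work goes in short steps, Python scripts to look and compute and a tool call to move; the robot and the scene stay as the last step left them, time stands still between calls to the robot, and variables do not carry over. Pictures are saved under pics/ and viewed, at most 14 in all, crops included, and the job is handed in when it is done.

Besides the shell and the picture viewer there is one more tool, called after "Emit:" as a command line: name --argument value ..., lists and objects as JSON in quotes. move_arm: Moves the arm, as the interface text tells. Its arguments: {"type":"object","properties":{"delta_pos":{"type":"array","items":{"type":"array","items":{"type":"number","minimum":-1,"maximum":1}}},"angular":{"type":"array","items":{"type":"array","items":{"type":"number","minimum":-1,"maximum":1}}},"hand":{"type":"number"},"grip_force":{"type":"number"}},"required":["delta_pos","angular"]}

```bash
mkdir -p pics
cat > h.py <<'E'
import numpy as np, cv2
from workcell import arm
from scipy.spatial.transform import Rotation as R
def ray(f,uv):
    K=f["K"];E=np.array(f["extrinsics"]);p=np.linalg.inv(K)@[uv[0],uv[1],1.]
    d=E[:3,:3].T@np.array([p[0],-p[1],-p[2]]);c=-E[:3,:3].T@E[:3,3];return c,d
def atz(f,uv,z):
    c,d=ray(f,uv);return c+d*(z-c[2])/d[2]
def proj(f,P):
    E=np.array(f["extrinsics"]);q=E[:3,:3]@np.array(P)+E[:3,3];u=f["K"]@[q[0],-q[1],-q[2]];return u[:2]/u[2]
def save(f,n,s=1):
    im=cv2.cvtColor(f["pixels"],cv2.COLOR_RGB2BGR)
    cv2.imwrite(f"pics/{n}.png",cv2.resize(im,None,fx=s,fy=s) if s!=1 else im)
E
cat > a.py <<'E'
from h import *
np.set_printoptions(precision=4,suppress=True)
print(arm.sense()["tool_pos"],arm.sense()["eef_rot"])
Z=dict(stub0=.022,cap0=.022,bin=0,fixture=0,seat0=.048,seat1=.048,seat2=.048,lever_base=0,lever_tip=.092,tape=0,square=0)
for c in ["scene","side"]:
    f=arm.grab_frame(c);save(f,c+"0",1.5);print(c,f["K"][0],-np.array(f["extrinsics"])[:3,:3].T@np.array(f["extrinsics"])[:3,3])
    for n,z in Z.items():
        for d in arm.place_of(n,f)[:4]: print(n,round(d["conf"],2),np.round(d["uv"]),atz(f,d["uv"],z))
E
python3 a.py
```

```text
[0.5245 0.     0.2076] [ 0.7071  0.7071 -0.0005 -0.0005]
scene [433.5254   0.     265.452 ] [ 1.3584 -0.2929  0.831 ]
stub0 0.87 [350. 167.] [0.4619 0.3275 0.022 ]
stub0 0.54 [310. 197.] [0.548  0.1525 0.022 ]
stub0 0.42 [250. 178.] [0.4117 0.0199 0.022 ]
cap0 0.91 [333. 210.] [0.6178 0.191  0.022 ]
cap0 0.64 [332. 157.] [0.3974 0.2972 0.022 ]
cap0 0.61 [304. 170.] [0.4312 0.1879 0.022 ]
bin 0.75 [115. 214.] [ 0.4135 -0.3698  0.    ]
bin 0.6 [348. 256.] [0.7614 0.1624 0.    ]
fixture 0.78 [217. 235.] [ 0.5826 -0.1279 -0.    ]
seat0 0.88 [248. 216.] [ 0.5906 -0.0434  0.048 ]
seat0 0.85 [218. 218.] [ 0.571  -0.1199  0.048 ]
seat0 0.75 [189. 232.] [ 0.5922 -0.201   0.048 ]
seat0 0.2 [116. 214.] [ 0.4699 -0.3635  0.048 ]
seat1 0.88 [248. 216.] [ 0.5906 -0.0434  0.048 ]
seat1 0.85 [218. 218.] [ 0.571  -0.1199  0.048 ]
seat1 0.75 [189. 232.] [ 0.5922 -0.201   0.048 ]
seat1 0.2 [116. 214.] [ 0.4699 -0.3635  0.048 ]
seat2 0.88 [248. 216.] [ 0.5906 -0.0434  0.048 ]
seat2 0.85 [218. 218.] [ 0.571  -0.1199  0.048 ]
seat2 0.75 [189. 232.] [ 0.5922 -0.201   0.048 ]
seat2 0.2 [116. 214.] [ 0.4699 
[... 639 characters left out ...]
382  0.    ]
seat0 0.95 [293. 231.] [ 0.5875 -0.1271  0.048 ]
seat0 0.89 [277. 216.] [ 0.5923 -0.0474  0.048 ]
seat0 0.65 [313. 250.] [ 0.5799 -0.2138  0.048 ]
seat1 0.95 [293. 231.] [ 0.5875 -0.1271  0.048 ]
seat1 0.89 [277. 216.] [ 0.5923 -0.0474  0.048 ]
seat1 0.65 [313. 250.] [ 0.5799 -0.2138  0.048 ]
seat2 0.95 [293. 231.] [ 0.5875 -0.1271  0.048 ]
seat2 0.89 [277. 216.] [ 0.5923 -0.0474  0.048 ]
seat2 0.65 [313. 250.] [ 0.5799 -0.2138  0.048 ]
lever_base 0.88 [358. 296.] [ 0.6042 -0.3482  0.    ]
lever_tip 0.53 [351. 264.] [ 0.58   -0.3342  0.092 ]
tape 0.82 [200. 237.] [0.3966 0.031  0.    ]
tape 0.44 [292. 232.] [ 0.628  -0.0732  0.    ]
square 0.69 [286. 187.] [0.7673 0.1531 0.    ]
```

View pics/scene0.png

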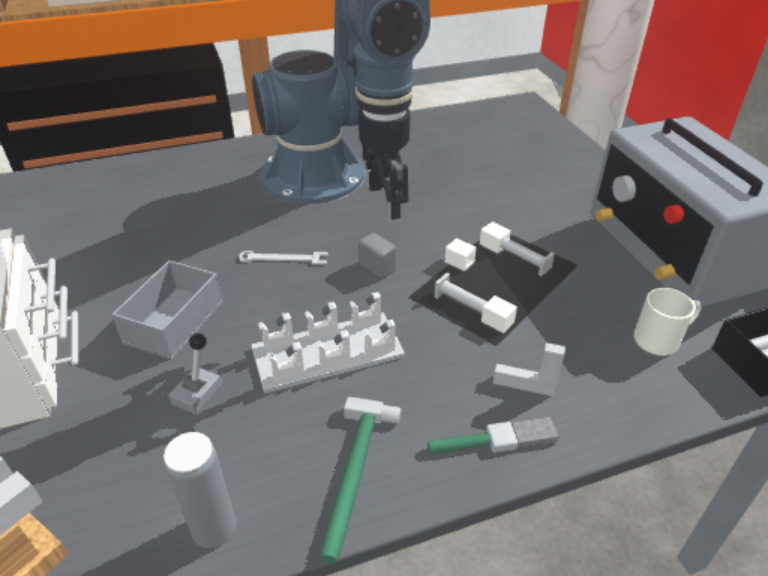

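View pics/side0.png

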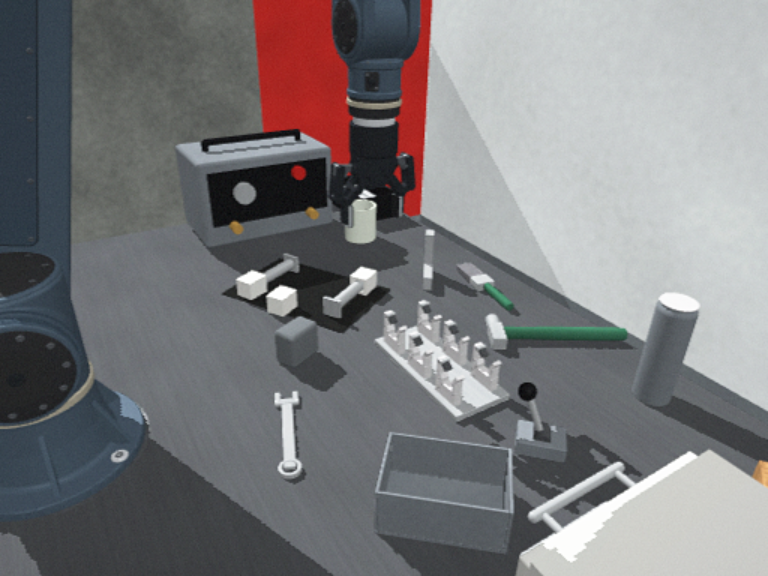

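The scene shows two capped shafts on the mat (caps at 495,237 and 498,313), a loose cap (460,254), the bin (168,305), the fixture (328,340) and the lever leaning off (198,342). The side view agrees. Next I'll check the wrist camera.

```bash
cat > b.py <<'E'
import sys
from h import *
np.set_printoptions(precision=4,suppress=True)
s=arm.sense();print(s["time"],s["tool_pos"],s["eef_rot"],s["q"])
f=arm.grab_frame("wrist");E=np.array(f["extrinsics"]);print("cam",-E[:3,:3].T@E[:3,3],"look",-E[2,:3])
if len(sys.argv)>1: save(f,sys.argv[1],1.5)
for uv in [(0,0),(511,0),(511,383),(0,383)]: print("corner",atz(f,uv,0))
for n,z in dict(stub0=.022,cap0=.022,bin=0,fixture=0,seat0=.048,lever_base=0,lever_tip=.092).items():
    for d in arm.place_of(n,f)[:3]: print(n,round(d["conf"],2),np.round(d["uv"]),atz(f,d["uv"],z))
E
python3 b.py w0
```

```text
1.2 [ 0.5249 -0.      0.2082] [ 0.7071  0.7071 -0.     -0.    ] [-0.      0.2382 -0.0135  1.3192 -0.      1.5708]
cam [0.5246 0.066  0.373 ] look [-0.001  -0.259  -0.9659]
corner [0.2422 0.1843 0.    ]
corner [0.8008 0.1843 0.    ]
corner [ 0.9142 -0.3367  0.    ]
corner [ 0.1268 -0.3379  0.    ]
stub0 0.67 [284.  29.] [0.5515 0.1502 0.022 ]
bin 0.18 [306. 276.] [ 0.5912 -0.1526  0.    ]
fixture 0.97 [302. 259.] [ 0.5845 -0.1268  0.    ]
seat0 0.96 [308. 275.] [ 0.5851 -0.1238  0.048 ]
seat0 0.89 [310. 216.] [ 0.5833 -0.0488  0.048 ]
seat0 0.74 [306. 336.] [ 0.5855 -0.2111  0.048 ]
```

View pics/w0.png

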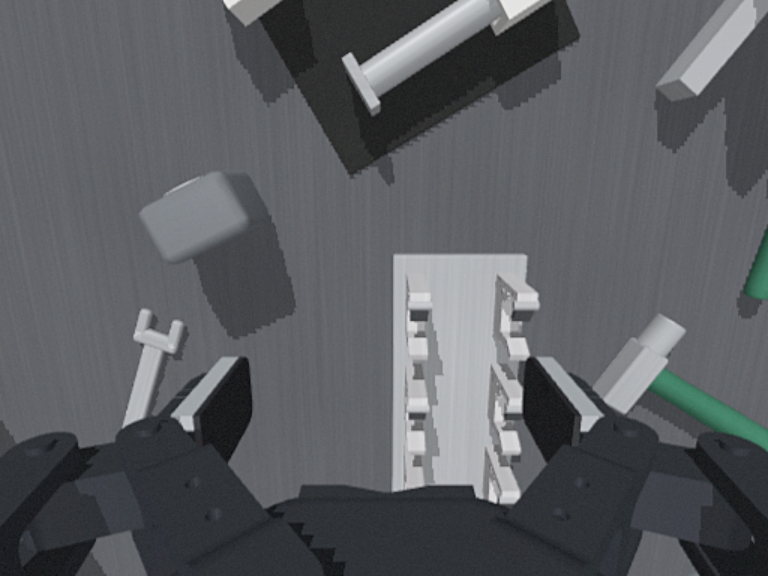

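The wrist view shows the fixture square to the world, with its base top edge at (393–527, 255), stub B's flange at (362,83), and the tape at (195,215). Next I'll look over the mat.

Emit:
move_arm --delta_pos '[[0.1, -0.01, -0.03], [0.2, -0.02, -0.06], [0.3, -0.03, -0.08], [0.4, -0.04, -0.08], [0.43, -0.04, -0.08], [0.43, -0.04, -0.08], [0.43, -0.04, -0.08]]' --angular '[[0, 0, 0], [0, 0, 0], [0, 0, 0], [0, 0, 0], [0, 0, 0], [0, 0, 0], [0, 0, 0]]'

```text
time: 2.48
tool_pos: [0.501, 0.2569, 0.2561]
eef_rot: [0.707, 0.707, -0.0, 0.0]
wrist_force: [-0.4, -0.8, -0.3]
gripper_width: 0.0854
grip_force: 0.0
```

```bash
python3 b.py w1
python3 - <<'E'
from h import *
f=arm.grab_frame("wrist")
for n,z in(("stub0",.022),("cap0",.041)):
    for d in arm.silhouettes(n,f)[:4]:
        c,_=cv2.findContours(d["region"].astype(np.uint8),0,2);c=max(c,key=cv2.contourArea)
        b=cv2.boxPoints(cv2.minAreaRect(c));print(n,d["conf"],np.round(d["bbox"]),[np.round(atz(f,p,z)[:2],4).tolist() for p in b])
# fixture top edge in pic w0
im=cv2.imread("pics/w0.png");g=cv2.cvtColor(im,6).astype(int)
print("row270",np.argsort(-abs(np.diff(g[262,350:560])))[:6]+350,"col450",np.argsort(-abs(np.diff(g[230:280,450])))[:3]+230)
E
```

```text
2.475 [0.501  0.2569 0.2561] [ 0.7074  0.7068 -0.0004  0.0001] [ 0.474   0.2956  0.1876  1.4634 -0.0003  2.0455]
cam [0.5008 0.323  0.4208] look [-0.0015 -0.2595 -0.9657]
corner [0.1822 0.4565 0.    ]
corner [0.8123 0.4559 0.    ]
corner [ 0.9401 -0.1321  0.    ]
corner [ 0.051  -0.1331 -0.    ]
stub0 0.96 [292. 236.] [0.5487 0.1516 0.022 ]
stub0 0.75 [234. 114.] [0.4704 0.3209 0.022 ]
cap0 0.95 [210. 204.] [0.4343 0.2003 0.022 ]
cap0 0.68 [339. 209.] [0.6128 0.1926 0.022 ]
cap0 0.61 [176. 136.] [0.3939 0.292  0.022 ]
lever_tip 0.31 [234. 113.] [0.4753 0.3217 0.092 ]
stub0 0.64 [238. 107.  88.  62.] [[0.4157, 0.3085], [0.51, 0.365], [0.531, 0.3342], [0.4355, 0.2753]]
stub0 0.57 [291. 242.  72.  56.] [[0.4863, 0.1389], [0.5736, 0.2066], [0.6016, 0.1685], [0.5134, 0.0975]]
stub0 0.57 [312. 330.  74.  15.] [[0.5301, 0.0133], [0.6335, 0.0133], [0.6358, -0.0179], [0.5306, -0.0179]]
cap0 0.7 [342. 212.  51.  47.] [[0.5763, 0.2061], [0.6173, 0.2314], [0.6454, 0.1869], [0.6037, 0.1601]]
cap0 0.68 [207. 208.  46.  48.] [[0.3979, 0.2034], [0.447, 0.2361], [0.4703, 0.1982], [0.4205, 0.1638]]
cap0 0.57 [180. 139.  52.  42.] [[0.3716, 0.296], [0.4213, 0.3202], [0.4377, 0.286], [0.3871, 0.2606]]
row270 [392 526 525 393 527 394] col450 [254 253 252]
```

View pics/w1.png

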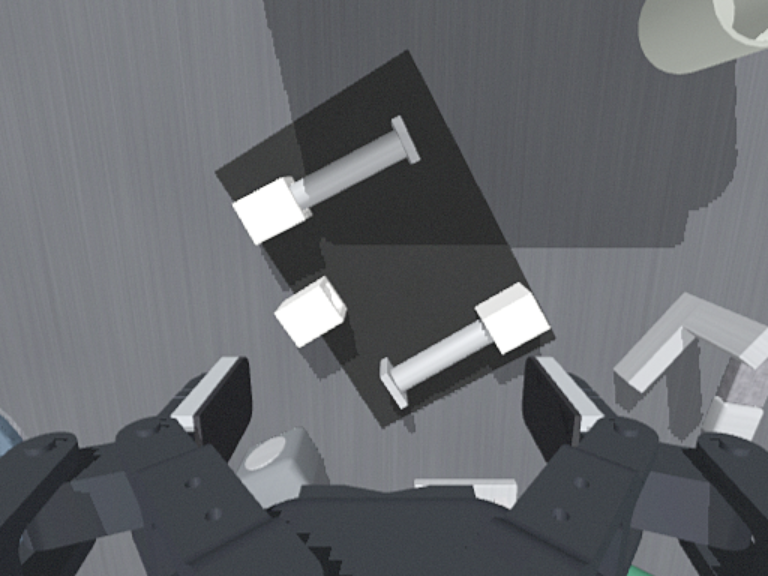

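The wrist view shows stub A's bar running (300,194)→(399,142), stub B's (491,335)→(398,378), and the loose cap at (312,312) with its mouth towards (330,297).

Run:
```python
from h import *
f=arm.grab_frame("wrist");f2=f
P=lambda u,v,z:atz(f,(u/1.5,v/1.5),z)[:2].round(4)
for n,a,b in(("A",(399,142),(300,194)),("B",(398,378),(491,335))):
    p,q=P(*a,.022),P(*b,.022);print(n,p,q,"len",np.linalg.norm(q-p),"ang",np.degrees(np.arctan2(*(q-p)[::-1])))
# loose cap top corners, mat corners
print("cap",[P(*c,.041).tolist() for c in((275,313),(325,279),(346,311),(300,347))])
print("mat",[P(*c,.003).tolist() for c in((216,173),(408,51),(554,337),(383,427))])
# bar by PCA of bright pixels per network region
g=f["pixels"].astype(int)
for n,c in(("A",(352,168)),("B",(445,357))):
    m=np.zeros((384,512),np.uint8);L=g.sum(2)
    x0,y0=int(c[0]/1.5),int(c[1]/1.5);yy,xx=np.mgrid[:384,:512]
    s=(L>220)&((xx-x0)**2+(yy-y0)**2<26**2)
    pts=np.array([P(1.5*x,1.5*y,.022) for x,y in zip(xx[s],yy[s])]);v=cv2.fitLine(pts.astype(np.float32),cv2.DIST_HUBER,0,.001,.001).ravel();print(n,len(pts),v,np.degrees(np.arctan2(v[1],v[0])))
# fixture corners, from camera of pic w0
E0=f["extrinsics"].copy();
import numpy as np
C=np.array([.5246,.066,.373]);d=dict(f);E=np.array(E0);E[:3,3]=-E[:3,:3]@C;d["extrinsics"]=E
for u in((393,254.5),(526.5,254.5)):print("fix",atz(d,(u[0]/1.5,u[1]/1.5),.012))
```

```text
A [0.5107 0.345 ] [0.4254 0.3022] len 0.09543547558429205 ang -153.35440185698695
B [0.5113 0.1284] [0.5983 0.1726] len 0.09758401508443898 ang 26.93266341643497
cap [[0.4018, 0.2003], [0.447, 0.2312], [0.4645, 0.2022], [0.4223, 0.1682]]
mat [[0.3475, 0.3196], [0.5182, 0.4187], [0.665, 0.1633], [0.4965, 0.0633]]
A 1014 [0.8951667  0.44573152 0.47056234 0.3226643 ] 26.47015
B 978 [0.8358816  0.5489098  0.55451727 0.15080266] 33.29225
fix [ 0.52946543 -0.00157051  0.012     ]
fix [ 0.63750554 -0.00153173  0.012     ]
```

Emit:
move_arm --delta_pos '[[-0.03, 0.01, 0.03], [-0.06, 0.03, 0.06], [-0.09, 0.04, 0.08], [-0.12, 0.06, 0.1], [-0.15, 0.07, 0.1], [-0.178, 0.086, 0.1], [-0.178, 0.086, 0.1], [-0.178, 0.086, 0.1], [-0.178, 0.086, 0.1], [-0.178, 0.086, 0.1]]' --angular '[[0, 0, -0.05], [0, 0, -0.11], [0, 0, -0.17], [0, 0, -0.23], [0, 0, -0.29], [0, 0, -0.35], [0, 0, -0.41], [0, 0, -0.47], [0, 0, -0.53], [0, 0, -0.585]]' --hand 0.4

```text
time: 4.32
tool_pos: [0.5525, 0.1512, 0.1961]
eef_rot: [-0.136, 0.991, 0.0, -0.0]
wrist_force: [0.7, -0.5, 1.3]
gripper_width: 0.0595
grip_force: 0.0
```

Emit:
move_arm --delta_pos '[[0, 0, 0], [0, 0, 0], [0, 0, 0]]' --angular '[[0, 0, -0.05], [0, 0, -0.065], [0, 0, -0.065]]'

```text
time: 4.7
tool_pos: [0.5525, 0.1512, 0.1961]
eef_rot: [-0.233, 0.972, 0.0, -0.0]
wrist_force: [0.8, -0.3, -0.4]
gripper_width: 0.0596
grip_force: 0.0
```

```bash
cat > c.py <<'E'
# usage: c.py png x y z yaw(deg of tool y) -> move numbers to target
import sys
from h import *
np.set_printoptions(precision=4,suppress=True)
def state():
    s=arm.sense();r=R.from_quat(s["eef_rot"]);M=r.as_matrix()
    print(round(s["time"],1),"pos",s["tool_pos"],"yaw",np.degrees(np.arctan2(M[1,1],M[0,1])).round(2),"tz",M[:,2],"q6",s["q"][5].round(2),"F",np.round(s["wrist_force"],1),"w",round(s["gripper_width"],4),round(s["grip_force"],1));return s,M
def go(P,yaw):
    s=arm.sense();r=R.from_quat(s["eef_rot"]);a=np.radians(yaw)
    T=np.array([[np.sin(a),np.cos(a),0],[-np.cos(a),np.sin(a),0],[0,0,-1.]]).T.copy()
    T=np.column_stack([[np.sin(a),-np.cos(a),0],[np.cos(a),np.sin(a),0],[0,0,-1]])
    M=r.as_matrix();print("go",P,yaw,"dp",(M.T@(np.array(P)-s["tool_pos"])/.6).round(4),"ang",(R.from_matrix(M.T@T).as_rotvec()/np.pi).round(4))
E
cat > d.py <<'E'
import sys
from c import *
s,M=state();nm=sys.argv[1]
f=arm.grab_frame("wrist")
if nm!="-": save(f,nm,1.5)
for n,z in dict(stub0=.022,cap0=.022,bin=0,seat0=.048).items():
    for d in arm.place_of(n,f)[:3]: print(n,round(d["conf"],2),np.round(np.array(d["uv"])*1.5),atz(f,d["uv"],z))
E
python3 d.py w2; python3 -c "
from c import *
go([.5525,.1502,.12],117)"
```

```text
4.7 pos [0.5525 0.1512 0.1961] yaw 116.98 tz [-0.0002 -0.     -1.    ] q6 -0.2 F [ 0.8 -0.3 -0.4] w 0.0596 0.0
stub0 0.82 [639. 254.] [0.4627 0.3217 0.022 ]
stub0 0.63 [385. 257.] [0.5523 0.1508 0.022 ]
stub0 0.54 [293. 460.] [0.746  0.1607 0.022 ]
cap0 0.74 [395. 343.] [0.6112 0.1896 0.022 ]
cap0 0.71 [517. 128.] [0.4272 0.1922 0.022 ]
cap0 0.57 [386. 260.] [0.5537 0.1523 0.022 ]
seat0 0.56 [ 99. 177.] [ 0.5864 -0.0474  0.048 ]Traceback (most recent call last):
  File "<string>", line 3, in <module>
    go([.5525,.1502,.12],117)
    ~~^^^^^^^^^^^^^^^^^^^^^^^
  File "c.py", line 12, in go
    M=r.as_matrix();print("go",P,yaw,"dp",(M.T@(np.array(P)-s["tool_pos"])/.6).round(4),"ang",(R.from_matrix(M.T@T).as_rotvec()/np.pi).round(4))
                                                                                               ~~~~~~~~~~~~~^^^^^^^
  File "scipy/spatial/transform/_rotation.pyx", line 1143, in scipy.spatial.transform._rotation.Rotation.from_matrix
ValueError: Non-positive determinant (left-handed or null coordinate frame) in rotation matrix 0: [[-1.      0.0007 -0.0002]
 [ 0.0007  1.     -0.    ]
 [-0.0002  0.      1.    ]].
```

View pics/w2.png

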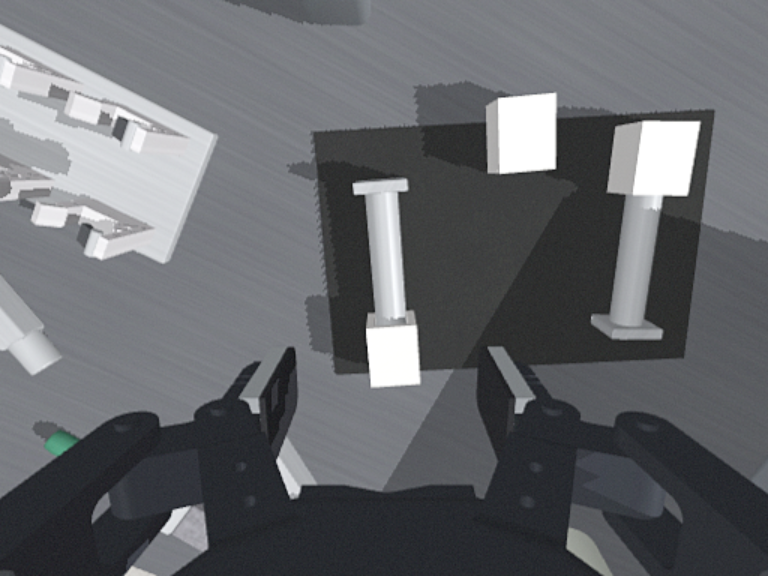

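The view from above stub B has its bar running (382,193)→(391,318), nearly centred between the fingers; the flange is at the top.

```bash
sed -i '/T=np.array(\[\[np.sin/d; s/\[\[np.sin(a),-np.cos(a),0\],/[[-np.sin(a),np.cos(a),0],/' c.py
python3 - <<'E'
from c import *
f=arm.grab_frame("wrist")
P=lambda u,v,z:atz(f,(u/1.5,v/1.5),z)[:2].round(4)
for a,b in(((382,193),(391,318)),((628,322),(644,197))):
    p,q=P(*a,.022),P(*b,.022);print(p,q,"mid",(p+q)/2,"ang",np.degrees(np.arctan2(*(q-p)[::-1])))
print("cap",[P(*c,.041).tolist() for c in((498,97),(557,93),(556,168),(499,173))])
go([.5525,.1502,.016],117)
E
```

```text
[0.5107 0.1271] [0.5936 0.177 ] mid [0.5522 0.152 ] ang 31.044998277716278
[0.5116 0.3455] [0.4258 0.3001] mid [0.4687 0.3228] ang -152.11500312900026
cap [[0.42, 0.1669], [0.4003, 0.2002], [0.4409, 0.2252], [0.4614, 0.1922]]
go [0.5525, 0.1502, 0.016] 117 dp [ 0.0008 -0.0014  0.3003] ang [ 0.     -0.     -0.0002]
```

Emit:
move_arm --delta_pos '[[0, 0, 0.08], [0, 0, 0.16], [0, 0, 0.22], [0, 0, 0.26], [0, 0, 0.285], [0, 0, 0.3], [0, 0, 0.3]]' --angular '[[0, 0, -0.005], [0, 0, -0.011], [0, 0, -0.011], [0, 0, -0.011], [0, 0, -0.011], [0, 0, -0.011], [0, 0, -0.011]]'

```text
time: 5.88
tool_pos: [0.5526, 0.1512, 0.0162]
eef_rot: [-0.25, 0.968, 0.0, -0.0]
wrist_force: [0.0, -0.4, 0.3]
gripper_width: 0.06
grip_force: 0.0
```

Emit:
move_arm --delta_pos '[[0, 0, 0], [0, 0, 0], [0, 0, 0], [0, 0, 0], [0, 0, 0], [0, 0, 0]]' --angular '[[0, 0, 0], [0, 0, 0], [0, 0, 0], [0, 0, 0], [0, 0, 0], [0, 0, 0]]' --hand -1 --grip_force 100

```text
time: 6.62
tool_pos: [0.5525, 0.1512, 0.0162]
eef_rot: [-0.25, 0.968, 0.0, -0.0]
wrist_force: [-0.5, -0.6, -0.5]
gripper_width: -0.0
grip_force: 0.0
```

Emit:
move_arm --delta_pos '[[0, 0, -0.06], [0, 0, -0.12], [0, 0, -0.2], [0, 0, -0.24], [0, 0, -0.24]]' --angular '[[0, 0, 0], [0, 0, 0], [0, 0, 0], [0, 0, 0], [0, 0, 0]]'

```text
time: 7.25
tool_pos: [0.5537, 0.1515, 0.1621]
eef_rot: [-0.25, 0.968, 0.0, 0.002]
wrist_force: [0.2, 1.1, -0.4]
gripper_width: -0.0001
grip_force: 0.0
```

```bash
python3 d.py w3; python3 -c "
from c import *
go([.585,-.0445,.15],90)"
```

```text
7.2 pos [0.5537 0.1515 0.1621] yaw 118.98 tz [ 0.0036  0.001  -1.    ] q6 -0.24 F [ 0.2  1.1 -0.4] w -0.0001 0.0
stub0 0.8 [385. 263.] [0.5516 0.1501 0.022 ]
stub0 0.68 [663. 274.] [0.4657 0.322  0.022 ]
cap0 0.86 [536. 132.] [0.4308 0.193  0.022 ]
cap0 0.65 [676. 165.] [0.4035 0.2838 0.022 ]
cap0 0.49 [387. 364.] [0.6167 0.1876 0.022 ]
go [0.585, -0.0445, 0.15] 90 dp [ 0.1095 -0.3118  0.0148] ang [-0.     -0.0008  0.161 ]
```

View pics/w3.png

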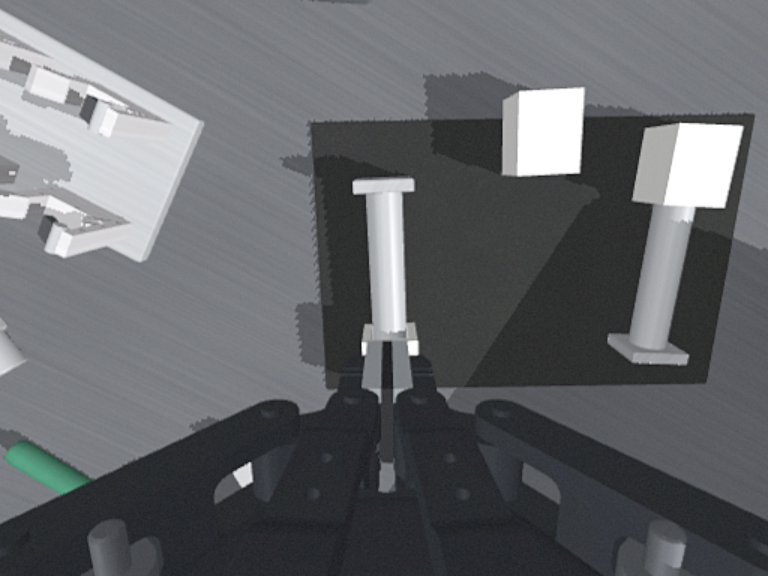

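The view shows the gripper shut on nothing, with stub B unmoved (flange 385,185). I'll go down again and look from the side before closing.

Emit:
move_arm --delta_pos '[[0, 0, 0], [0, 0, 0], [0, 0, 0], [0, 0, 0.08], [0, 0, 0.16], [0, 0, 0.22], [0, 0, 0.24], [0, 0, 0.24]]' --angular '[[0, 0, 0], [0, 0, 0], [0, 0, 0], [0, 0, 0], [0, 0, 0], [0, 0, 0], [0, 0, 0], [0, 0, 0]]' --hand 0.4

```text
time: 8.5
tool_pos: [0.5525, 0.1512, 0.0162]
eef_rot: [-0.25, 0.968, 0.0, -0.0]
wrist_force: [0.3, -0.6, 1.0]
gripper_width: 0.0598
grip_force: 0.0
```

Run:
```python
from c import *
state()
ims=[]
for c in("side","scene"):
    f=arm.grab_frame(c);u=proj(f,arm.sense()["tool_pos"]);print(c,u)
    x,y=int(u[0]),int(u[1]);im=cv2.cvtColor(f["pixels"],4)[y-50:y+50,max(x-65,0):x+65];ims.append(cv2.resize(im,(390,300),interpolation=2))
    for d in arm.place_of("stub0",f)[:3]: print(d["conf"],atz(f,d["uv"],.022))
cv2.imwrite("pics/x1.png",np.hstack(ims))
```

```text
8.5 pos [0.5525 0.1512 0.0162] yaw 118.98 tz [-0.0007 -0.0002 -1.    ] q6 -0.24 F [ 0.3 -0.6  1. ] w 0.0598 0.0
side [229.9811 198.0364]
0.69 [0.4669 0.3148 0.022 ]
0.54 [0.561 0.165 0.022]
scene [310.0992 199.4803]
0.64 [0.5608 0.1482 0.022 ]
0.63 [ 0.6098 -0.1302  0.022 ]
0.58 [0.4675 0.3282 0.022 ]
```

View pics/x1.png

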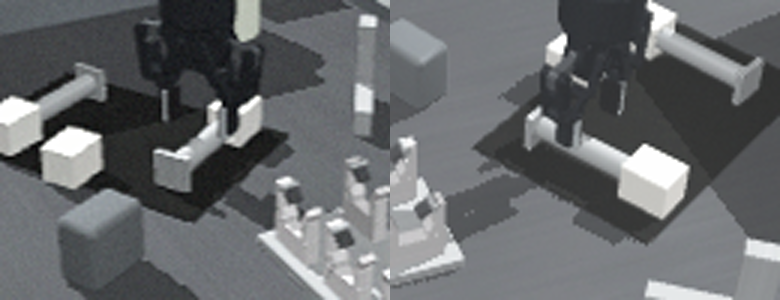

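Run:
```python
from c import *
s,M=state()
f=arm.grab_frame("wrist");save(f,"w4",1.5);t=np.array(s["tool_pos"])
for y in(-.03,0,.03):
    for z in(-.011,.008): print(y,z,proj(f,t+M@[0,y,z])*1.5)
for n in(-.05,.05):
    print("bar",proj(f,np.array([.552,.151,.022])+n*np.array([.87,.49,0]))*1.5)
```

```text
8.7 pos [0.5537 0.1515 0.0177] yaw 118.98 tz [ 0.0024  0.0007 -1.    ] q6 -0.24 F [-0.6 -0.1 -1. ] w 0.0598 0.0
-0.03 -0.011 [301.9446 353.3938]
-0.03 0.008 [310.413  334.9779]
0 -0.011 [384.0163 353.435 ]
0 0.008 [384.2808 335.0146]
0.03 -0.011 [466.0928 353.4763]
0.03 0.008 [458.1525 335.0513]
bar [384.0463 208.9553]
bar [386.057  456.8719]
```

View pics/w4.png

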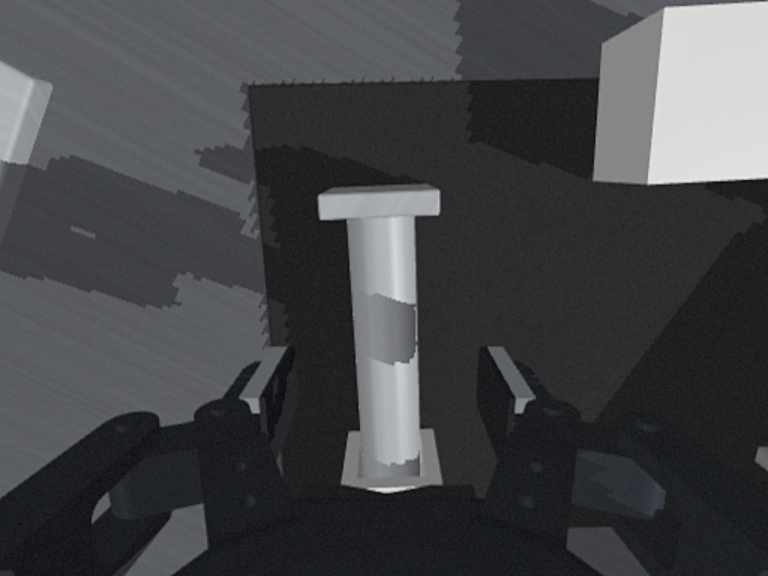

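The view shows the fingers straddling the bar, but the tips (293,348 and 480,348) project as if much higher than the stated overhang. I'll check this.

Run:
```python
from c import *
print(arm.finger_overhang)
s,M=state();f=arm.grab_frame("wrist");t=np.array(s["tool_pos"])
for z in(-.05,-.04,-.03,-.02,-.01,.008):
  for x in(.011,-.011): print(x,z,(proj(f,t+M@[x,-.03,z])*1.5).round(),(proj(f,t+M@[x,.03,z])*1.5).round())
```

```text
0.008
8.8 pos [0.5535 0.1515 0.0175] yaw 118.98 tz [ 0.0022  0.0006 -1.    ] q6 -0.24 F [-0.2 -0.2 -0.7] w 0.0599 0.0
0.011 -0.05 [275. 372.] [492. 372.]
-0.011 -0.05 [279. 442.] [487. 442.]
0.011 -0.04 [283. 357.] [484. 357.]
-0.011 -0.04 [287. 423.] [480. 423.]
0.011 -0.03 [290. 345.] [478. 345.]
-0.011 -0.03 [293. 407.] [474. 407.]
0.011 -0.02 [296. 334.] [472. 334.]
-0.011 -0.02 [299. 392.] [469. 393.]
0.011 -0.01 [301. 324.] [467. 324.]
-0.011 -0.01 [304. 380.] [464. 380.]
0.011 0.008 [309. 309.] [459. 309.]
-0.011 0.008 [312. 360.] [457. 360.]
```

Emit:
move_arm --delta_pos '[[0, 0, 0.01], [0, 0, 0.02], [0, 0, 0.03], [0, 0, 0.04], [0, 0, 0.045], [0, 0, 0.045]]' --angular '[[0, 0, 0], [0, 0, 0], [0, 0, 0], [0, 0, 0], [0, 0, 0], [0, 0, 0]]'

```text
time: 9.55
tool_pos: [0.5523, 0.1511, -0.0111]
eef_rot: [-0.25, 0.968, -0.0, -0.0]
wrist_force: [0.5, -0.4, 0.7]
gripper_width: 0.0597
grip_force: 0.0
```

Run:
```python
from c import *
s,M=state();print(s["q"])
f=arm.grab_frame("side");t=np.array(s["tool_pos"]);u=proj(f,t);x,y=int(u[0]),int(u[1])
for z in(.008,-.03): print([(proj(f,t+M@[0,yy,z])-[x-65,y-50])*6 for yy in(-.03,.03)])
cv2.imwrite("pics/x2.png",cv2.resize(cv2.cvtColor(f["pixels"],4)[y-50:y+50,x-65:x+65],(780,600),interpolation=2))
```

```text
9.6 pos [ 0.5523  0.1511 -0.0111] yaw 118.98 tz [-0.0006 -0.0002 -1.    ] q6 -0.24 F [ 0.5 -0.4  0.7] w 0.0597 0.0
[ 0.2671  0.4751 -0.2581  0.8383 -0.     -0.2387]
[array([444.3512, 328.9767]), array([347.4114, 298.0449])]
[array([444.2573, 265.1214]), array([345.844 , 235.0559])]
```

View pics/x2.png

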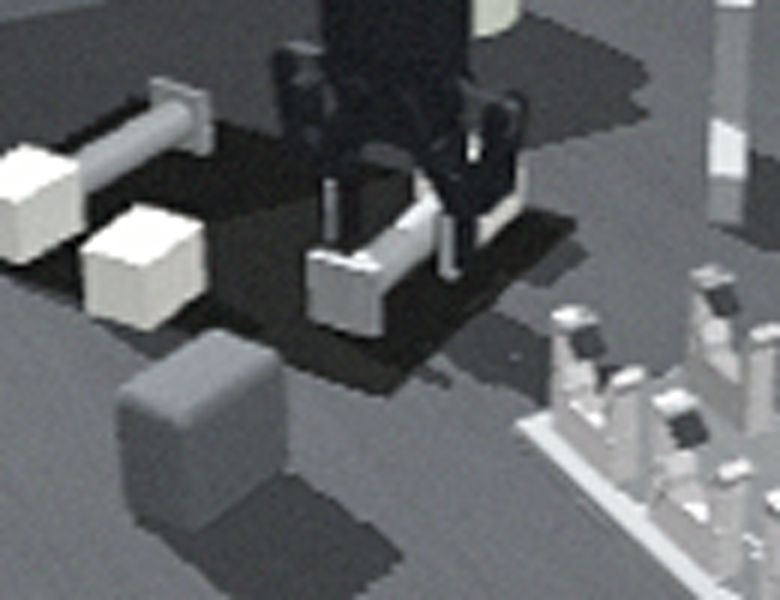

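The side view confirms it: the tips (450,278 and 335,245) sit about 25–30 mm behind the reported TCP. I'll correct for that offset, go slightly lower and close.

Emit:
move_arm --delta_pos '[[0, 0, 0.008], [0, 0, 0.008], [0, 0, 0.008], [0, 0, 0.008], [0, 0, 0.008], [0, 0, 0.008]]' --angular '[[0, 0, 0], [0, 0, 0], [0, 0, 0], [0, 0, 0], [0, 0, 0], [0, 0, 0]]' --hand -1 --grip_force 60

```text
time: 10.35
tool_pos: [0.5526, 0.1512, -0.0156]
eef_rot: [-0.25, 0.968, -0.0, -0.0]
wrist_force: [0.8, -1.7, -0.0]
gripper_width: 0.0219
grip_force: 58.4
```

Emit:
move_arm --delta_pos '[[0, 0, 0], [0, 0, 0], [0, 0, 0], [0, 0, 0.005], [0, 0, 0.01], [0, 0, 0.01]]' --angular '[[0, 0, 0], [0, 0, 0], [0, 0, 0], [0, 0, 0], [0, 0, 0], [0, 0, 0]]' --hand 0

```text
time: 11.1
tool_pos: [0.5524, 0.1511, -0.0218]
eef_rot: [-0.25, 0.968, -0.0, -0.0]
wrist_force: [0.5, 0.5, -0.5]
gripper_width: 0.0428
grip_force: 0.0
```

Emit:
move_arm --delta_pos '[[0, 0, 0], [0, 0, 0], [0, 0, 0], [0, 0, 0], [0, 0, 0]]' --angular '[[0, 0, 0], [0, 0, 0], [0, 0, 0], [0, 0, 0], [0, 0, 0]]' --hand -1 --grip_force 100

```text
time: 11.72
tool_pos: [0.5541, 0.1517, -0.0198]
eef_rot: [-0.25, 0.968, 0.0, 0.002]
wrist_force: [-2.1, 0.0, 17.9]
gripper_width: 0.0214
grip_force: 99.0
```

Emit:
move_arm --delta_pos '[[0, 0, -0.01], [0, 0, -0.04], [0, 0, -0.1], [0, 0, -0.18], [0, 0, -0.24], [0, 0, -0.24], [0, 0, -0.24]]' --angular '[[0, 0, 0], [0, 0, 0], [0, 0, 0], [0, 0, 0], [0, 0, 0], [0, 0, 0], [0, 0, 0]]'

```text
time: 12.6
tool_pos: [0.5514, 0.1509, 0.1206]
eef_rot: [-0.25, 0.968, -0.0, -0.001]
wrist_force: [-0.0, -0.4, -5.3]
gripper_width: 0.021
grip_force: 99.7
```

Run:
```python
from c import *
s,M=state();t=np.array(s["tool_pos"])
f=arm.grab_frame("wrist");save(f,"w5",1.5)
a=t+[0,0,.042];d=M[:,0]
for n in(-.05,0,.05): print(proj(f,a+d*n)*1.5)
for c in arm.place_of("stub0",f)[:2]+arm.place_of("cap0",f)[:3]: p=atz(f,c["uv"],a[2]);print(c["conf"],np.array(c["uv"])*1.5,p,M.T@(p-a))
go([.585,-.0445,.13],90)
```

```text
12.6 pos [0.5514 0.1509 0.1206] yaw 118.98 tz [-0.0029 -0.0008 -1.    ] q6 -0.24 F [-0.  -0.4 -5.3] w 0.021 99.7
[383.8556 532.0457]
[383.6539 393.6196]
[383.4099 226.1634]
0.78 [697.2  293.25] [0.4813 0.2131 0.1626] [0.0311 0.0884 0.0002]
0.68 [385.2 390. ] [0.5501 0.1507 0.1626] [0.0012 0.0005 0.    ]
0.8 [723.  172.2] [0.4519 0.198  0.1626] [0.0642 0.0894 0.0002]
0.63 [560.1 130.5] [0.4641 0.1546 0.1626] [0.0746 0.0455 0.0002]
go [0.585, -0.0445, 0.13] 90 dp [ 0.1088 -0.312  -0.0159] ang [-0.     -0.0011  0.161 ]
```

View pics/w5.png

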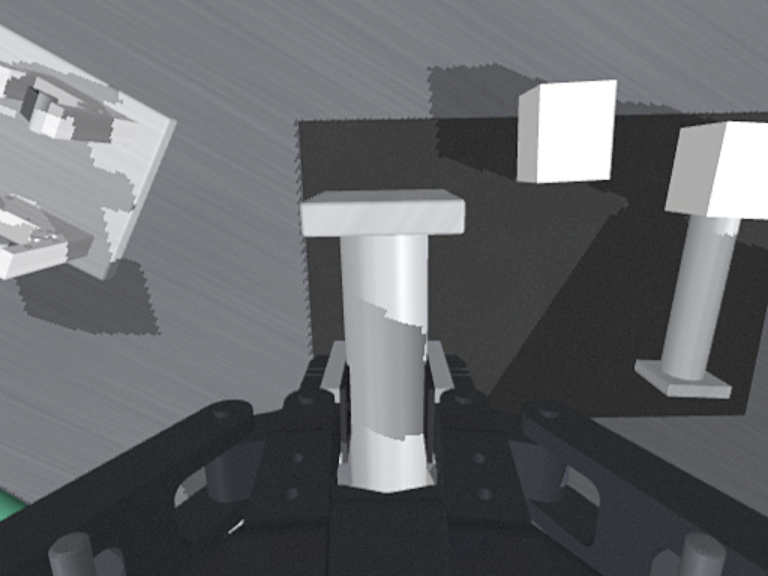

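Stub B is held and centred: the flange is at (384,212) and the bar lies square between the pads. Next is moving it over the fixture.

Emit:
move_arm --delta_pos '[[0.02, -0.06, 0], [0.04, -0.12, 0.01], [0.06, -0.18, 0.02], [0.08, -0.24, 0.03], [0.1, -0.29, 0.034], [0.1088, -0.312, 0.034], [0.1088, -0.312, 0.034], [0.1088, -0.312, 0.034]]' --angular '[[0, 0, 0.03], [0, 0, 0.06], [0, 0, 0.09], [0, 0, 0.12], [0, 0, 0.15], [0, 0, 0.161], [0, 0, 0.161], [0, 0, 0.161]]'

```text
time: 13.75
tool_pos: [0.5859, -0.0433, 0.1017]
eef_rot: [-0.001, 1.0, 0.0, -0.0]
wrist_force: [-0.8, -0.2, -5.2]
gripper_width: 0.0212
grip_force: 100.1
```

```bash
cat > e.py <<'E'
import sys
from c import *
s,M=state();t=np.array(s["tool_pos"])
f=arm.grab_frame("wrist");save(f,sys.argv[1],1.5)
print("axis",[(proj(f,t+[0,0,.042]+M[:,0]*n)*1.5).round() for n in(0,.05)])
for d in arm.place_of("seat0",f)[:3]: print("seat",d["conf"],(np.array(d["uv"])*1.5).round(),atz(f,d["uv"],.048))
X,Y=.584,-.1245
print("base corners",[(proj(f,[X+a*.055,Y+b*.123,.012])*1.5).round() for a,b in((-1,1),(1,1),(-1,-1),(1,-1))])
for k in(-1,0,1): print("fork-37 slot edges z=66",[(proj(f,[X-.044,Y+k*.08+w,.066])*1.5).round() for w in(-.013,.013)])
E
python3 e.py w6
```

```text
13.8 pos [ 0.5859 -0.0433  0.1017] yaw 90.1 tz [-0.0006  0.0005 -1.    ] q6 -0.08 F [-0.8 -0.2 -5.2] w 0.0212 100.1
axis [array([384., 395.]), array([384., 228.])]
seat 0.94 [224. 299.] [ 0.5837 -0.1243  0.048 ]
seat 0.66 [ 68. 302.] [ 0.5851 -0.2031  0.048 ]
base corners [array([462., 186.]), array([454., 370.]), array([ 13., 185.]), array([ 51., 369.])]
fork-37 slot edges z=66 [array([-11., 215.]), array([ 48., 215.])]
fork-37 slot edges z=66 [array([171., 215.]), array([230., 215.])]
fork-37 slot edges z=66 [array([353., 215.]), array([412., 215.])]
```

View pics/w6.png

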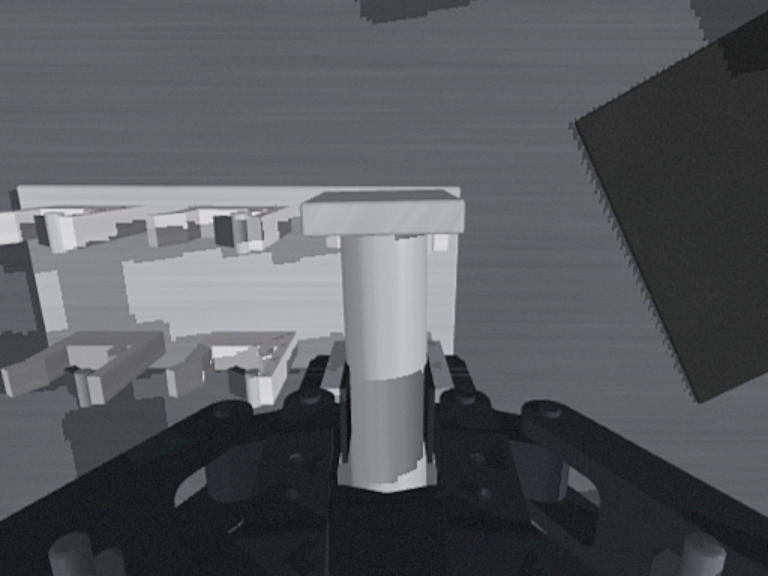

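The bar (384, 240–480) lines up with the clip. The base corners (460,187 and 17,186) agree with my fixture estimate to about 1 mm, so I'll press down.

Emit:
move_arm --delta_pos '[[0.002, -0.001, 0.03], [0.002, -0.001, 0.06], [0.002, -0.001, 0.08], [0.002, -0.001, 0.09], [0.002, -0.001, 0.1], [0.002, -0.001, 0.11], [0.002, -0.001, 0.12], [0.002, -0.001, 0.13], [0.002, -0.001, 0.13]]' --angular '[[0, 0, 0], [0, 0, 0], [0, 0, 0], [0, 0, 0], [0, 0, 0], [0, 0, 0], [0, 0, 0], [0, 0, 0], [0, 0, 0]]'

```text
time: 14.98
tool_pos: [0.5861, -0.0471, 0.0246]
eef_rot: [0.001, 1.0, -0.002, 0.001]
wrist_force: [0.8, -10.4, 0.6]
gripper_width: 0.0215
grip_force: 100.8
```

Emit:
move_arm --delta_pos '[[0, 0, 0.007], [0, 0, 0.014], [0, 0, 0.021], [0, 0, 0.028], [0, 0, 0.028], [0, 0, 0.028]]' --angular '[[0, 0, 0], [0, 0, 0], [0, 0, 0], [0, 0, 0], [0, 0, 0], [0, 0, 0]]'

```text
time: 15.72
tool_pos: [0.5849, -0.0445, 0.0072]
eef_rot: [-0.0, 1.0, 0.0, -0.0]
wrist_force: [-0.0, -0.6, -3.4]
gripper_width: 0.0219
grip_force: 75.0
```

```bash
python3 -c "
from c import *
state()"
```

```text
15.7 pos [ 0.5849 -0.0445  0.0072] yaw 90.02 tz [-0.0003  0.0005 -1.    ] q6 -0.08 F [-0.  -0.6 -3.4] w 0.0219 75.0
```

Emit:
move_arm --delta_pos '[[0, 0, 0.003], [0, 0, 0.006], [0, 0, 0.006]]' --angular '[[0, 0, 0], [0, 0, 0], [0, 0, 0]]'

```text
time: 16.1
tool_pos: [0.5852, -0.0445, 0.0064]
eef_rot: [-0.0, 1.0, 0.0, 0.001]
wrist_force: [-10.4, 0.6, 27.5]
gripper_width: 0.0215
grip_force: 96.4
```

```bash
python3 -c "
from c import *
state()
f=arm.grab_frame('side');im=cv2.cvtColor(f['pixels'],4)[170:270,215:345];cv2.imwrite('pics/x3.png',cv2.resize(im,(780,600),interpolation=2))"
```

```text
16.1 pos [ 0.5852 -0.0445  0.0064] yaw 90.02 tz [ 0.002   0.0002 -1.    ] q6 -0.08 F [-10.4   0.6  27.5] w 0.0215 96.4
```

View pics/x3.png

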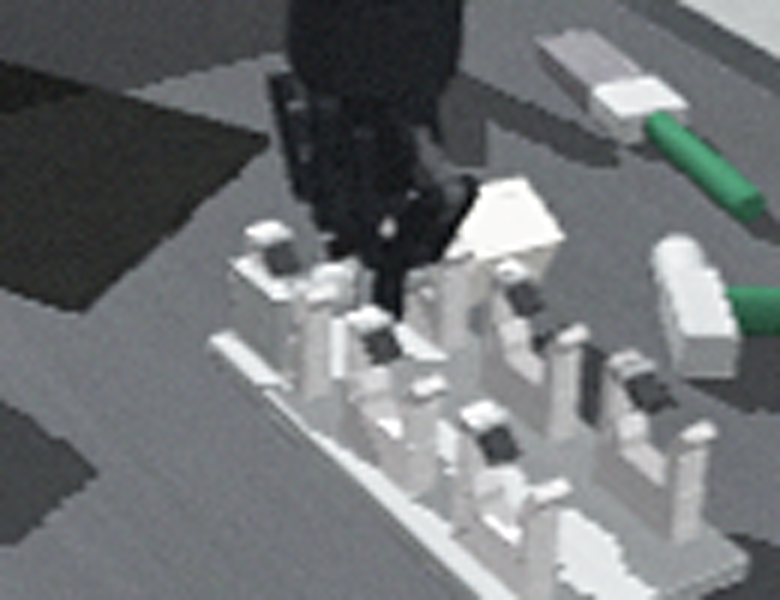

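The shaft is bottomed in its clip at 27 N, with the cap at (510,230) outside the forks. A gentle tug will test the jaws.

Emit:
move_arm --delta_pos '[[0, 0, -0.006], [0, 0, -0.011], [0, 0, -0.011]]' --angular '[[0, 0, 0], [0, 0, 0], [0, 0, 0]]'

```text
time: 16.52
tool_pos: [0.5841, -0.0451, 0.0092]
eef_rot: [0.0, 1.0, -0.0, -0.001]
wrist_force: [-0.9, -3.7, -9.7]
gripper_width: 0.0214
grip_force: 100.3
```

Emit:
move_arm --delta_pos '[[0, 0, -0.003], [0, 0, -0.006], [0, 0, -0.006]]' --angular '[[0, 0, 0], [0, 0, 0], [0, 0, 0]]'

```text
time: 16.9
tool_pos: [0.5833, -0.0458, 0.0104]
eef_rot: [0.0, 1.0, -0.001, -0.002]
wrist_force: [4.8, -8.4, -35.9]
gripper_width: 0.0213
grip_force: 100.6
```

It's locked: 36 N of upward pull holds. Now I'll release, lift, move over the cap, and go down around it.

Emit:
move_arm --delta_pos '[[0, 0, 0.005], [0, 0, 0.005], [0, 0, 0.005], [0, 0, 0.005], [0, 0, -0.03], [0, 0, -0.08], [0, 0, -0.11], [0, 0, -0.11]]' --angular '[[0, 0, 0], [0, 0, 0], [0, 0, 0], [0, 0, 0], [0, 0, 0], [0, 0, 0], [0, 0, 0], [0, 0, 0]]' --hand 0.4

```text
time: 17.9
tool_pos: [0.5861, -0.0448, 0.0814]
eef_rot: [-0.0, 1.0, -0.0, 0.002]
wrist_force: [0.1, -0.5, -0.3]
gripper_width: 0.0594
grip_force: 0.0
```

Run:
```python
from c import *
s,M=state()
for c in("side","scene","wrist"):
    f=arm.grab_frame(c)
    for n,z in(("stub0",.048),("cap0",.048),("seat0",.048),("bin",0)):
        for d in arm.place_of(n,f)[:4]: print(c,n,round(d["conf"],2),np.round(d["uv"]),atz(f,d["uv"],z))
go([.668,-.0445,.075],90)
```

```text
17.9 pos [ 0.5861 -0.0448  0.0814] yaw 90.0 tz [ 0.0033 -0.0001 -1.    ] q6 -0.08 F [ 0.1 -0.5 -0.3] w 0.0594 0.0
side stub0 0.65 [185. 182.] [0.4535 0.2642 0.048 ]
side cap0 0.75 [168. 190.] [0.3894 0.2366 0.048 ]
side cap0 0.64 [359. 298.] [ 0.5621 -0.3851  0.048 ]
side cap0 0.61 [298. 210.] [ 0.6602 -0.0514  0.048 ]
side cap0 0.53 [186. 201.] [0.4094 0.148  0.048 ]
side seat0 0.84 [292. 229.] [ 0.5912 -0.1177  0.048 ]
side seat0 0.79 [315. 247.] [ 0.5908 -0.2079  0.048 ]
side seat0 0.77 [277. 218.] [ 0.5865 -0.0562  0.048 ]
side bin 0.8 [296. 337.] [ 0.4207 -0.3677  0.    ]
scene stub0 0.84 [246. 216.] [ 0.5857 -0.0473  0.048 ]
scene stub0 0.58 [350. 167.] [0.4912 0.3059 0.048 ]
scene stub0 0.16 [216. 217.] [ 0.5661 -0.1228  0.048 ]
scene cap0 0.95 [258. 232.] [ 0.652  -0.0381  0.048 ]
scene cap0 0.77 [307. 168.] [0.4557 0.1835 0.048 ]
scene cap0 0.51 [332. 160.] [0.4444 0.2721 0.048 ]
scene seat0 0.8 [247. 216.] [ 0.5864 -0.0462  0.048 ]
scene seat0 0.7 [186. 229.] [ 0.5824 -0.2048  0.048 ]
scene bin 0.79 [118. 216.] [ 0.4241 -0.3645 -0.    ]
wrist stub0 0.64 [256. 210.] [ 0.5833 -0.0449  0.048 ]
wrist cap0 0.7 [256. 297.] [ 0.6511 -0.0452  0.048 ]
wrist seat0 0.88 [ 24. 211.] [ 0.5845 -0.2044  0.048 ]
wrist seat0 0.68 [140. 210.] [ 0.5838 -0.1249  0.048 ]
go [0.668, -0.0445, 0.075] 90 dp [-0.1384  0.0005  0.0079] ang [ 0. -0.  0.]
```

Emit:
move_arm --delta_pos '[[-0.04, 0, 0], [-0.09, 0, 0], [-0.127, 0, 0], [-0.127, 0, 0.03], [-0.127, 0, 0.07], [-0.127, 0, 0.1], [-0.127, 0, 0.12], [-0.127, 0, 0.12]]' --angular '[[0, 0, 0], [0, 0, 0], [0, 0, 0], [0, 0, 0], [0, 0, 0], [0, 0, 0], [0, 0, 0], [0, 0, 0]]'

```text
time: 19.65
tool_pos: [0.6606, -0.0448, 0.007]
eef_rot: [-0.0, 1.0, 0.0, -0.001]
wrist_force: [0.8, 0.2, 0.2]
gripper_width: 0.0599
grip_force: 0.0
```

Emit:
move_arm --delta_pos '[[0, 0, 0], [0, 0, 0], [0, 0, 0], [0, 0, 0], [0, 0, 0]]' --angular '[[0, 0, 0], [0, 0, 0], [0, 0, 0], [0, 0, 0], [0, 0, 0]]' --hand -1 --grip_force 70

```text
time: 20.27
tool_pos: [0.662, -0.0449, 0.009]
eef_rot: [0.0, 1.0, -0.0, 0.001]
wrist_force: [-0.7, -0.5, 6.1]
gripper_width: 0.0394
grip_force: 66.9
```

Emit:
move_arm --delta_pos '[[-0.015, 0, 0], [-0.03, 0, 0], [-0.045, 0, 0], [-0.06, 0, 0], [-0.08, 0, 0], [-0.1, 0, 0], [-0.1, 0, -0.08], [-0.1, 0, -0.15], [-0.1, 0, -0.15]]' --angular '[[0, 0, 0], [0, 0, 0], [0, 0, 0], [0, 0, 0], [0, 0, 0], [0, 0, 0], [0, 0, 0], [0, 0, 0], [0, 0, 0]]'

```text
time: 21.4
tool_pos: [0.724, -0.0448, 0.1018]
eef_rot: [-0.0, 1.0, -0.0, 0.004]
wrist_force: [-0.3, -0.4, -0.4]
gripper_width: 0.0394
grip_force: 67.9
```

Run:
```python
from c import *
s,M=state()
for c in("side","scene"):
    f=arm.grab_frame(c)
    for n,z in(("stub0",.048),("cap0",.14),("bin",0)):
        for d in arm.place_of(n,f)[:4]: print(c,n,round(d["conf"],2),np.round(d["uv"]),atz(f,d["uv"],z))
    for d in arm.silhouettes("bin",f)[:1]:
        cs,_=cv2.findContours(d["region"].astype(np.uint8),0,2);k=cv2.convexHull(max(cs,key=cv2.contourArea));k=cv2.approxPolyDP(k,3,True)[:,0]
        print("bin hull z=.07",[(p.tolist(),atz(f,p,.07)[:2].round(3).tolist(),atz(f,p,0)[:2].round(3).tolist()) for p in k])
```

```text
21.4 pos [ 0.724  -0.0448  0.1018] yaw 90.01 tz [ 0.007  -0.0003 -1.    ] q6 -0.06 F [-0.3 -0.4 -0.4] w 0.0394 67.9
side stub0 0.84 [277. 214.] [ 0.5961 -0.039   0.048 ]
side stub0 0.59 [198. 239.] [ 0.3642 -0.0371  0.048 ]
side stub0 0.58 [184. 183.] [0.4482 0.2601 0.048 ]
side cap0 0.71 [187. 200.] [0.3586 0.0024 0.14  ]
side cap0 0.69 [317. 179.] [ 0.7052 -0.0644  0.14  ]
side cap0 0.65 [167. 189.] [0.3351 0.0786 0.14  ]
side bin 0.67 [293. 339.] [ 0.412  -0.3667  0.    ]
bin hull z=.07 [([260, 289], [0.389, -0.282], [0.431, -0.219]), ([340, 300], [0.506, -0.386], [0.563, -0.336]), ([341, 345], [0.435, -0.465], [0.483, -0.426]), ([336, 368], [0.398, -0.494], [0.441, -0.459]), ([249, 353], [0.294, -0.399], [0.323, -0.351]), ([250, 325], [0.325, -0.35], [0.359, -0.296])]
scene stub0 0.86 [350. 169.] [0.4985 0.302  0.048 ]
scene stub0 0.69 [250. 214.] [ 0.5841 -0.036   0.048 ]
scene cap0 0.83 [264. 224.] [ 0.7163 -0.0476  0.14  ]
scene cap0 0.63 [306. 170.] [0.5686 0.1227 0.14  ]
scene cap0 0.63 [328. 160.] [0.5461 0.1975 0.14  ]
scene bin 0.86 [115. 217.] [ 0.4254 -0.3715  0.    ]
bin hull z=.07 [([141, 181], [0.382, -0.284], [0.292, -0.283]), ([147, 201], [0.47, -0.281], [0.388, -0.28]), ([114, 238], [0.576, -0.375], [0.504, -0.382]), ([81, 227], [0.512, -0.446], [0.434, -0.461]), ([76, 208], [0.437, -0.455], [0.352, -0.47]), ([111, 175], [0.328, -0.358], [0.234, -0.364])]
```

```bash
python3 -c "
from c import *
go([.45,-.399,.12],48.4);go([.45,-.399,.023],48.4)"
```

```text
go [0.45, -0.399, 0.12] 48.4 dp [ 0.4515 -0.5904 -0.0377] ang [-0.0001 -0.0003  0.2311]
go [0.45, -0.399, 0.023] 48.4 dp [ 0.4513 -0.5904  0.1239] ang [-0.0001 -0.0003  0.2311]
```

Emit:
move_arm --delta_pos '[[0.05, -0.07, -0.038], [0.1, -0.13, -0.038], [0.16, -0.21, -0.038], [0.22, -0.29, -0.038], [0.28, -0.37, -0.038], [0.34, -0.45, -0.038], [0.4, -0.53, -0.038], [0.45, -0.59, -0.038], [0.45, -0.59, -0.038], [0.45, -0.59, -0.038]]' --angular '[[0, 0, 0.03], [0, 0, 0.06], [0, 0, 0.09], [0, 0, 0.12], [0, 0, 0.15], [0, 0, 0.18], [0, 0, 0.21], [0, 0, 0.231], [0, 0, 0.231], [0, 0, 0.231]]'

```text
time: 23.15
tool_pos: [0.4511, -0.3987, 0.1206]
eef_rot: [0.355, 0.935, 0.0, -0.0]
wrist_force: [1.0, 0.5, -1.2]
gripper_width: 0.0394
grip_force: 68.0
```

```bash
cat > bin.py <<'E'
from c import *
def quad(f):
    for d in arm.silhouettes("bin",f)[:1]:
        cs,_=cv2.findContours(d["region"].astype(np.uint8),0,2);r=cv2.minAreaRect(np.array([atz(f,p,.07)[:2]*1000 for p in max(cs,key=cv2.contourArea)[:,0]],np.float32));print("bin",round(d["conf"],2),r)
s,M=state()
for c in("side","wrist"):
    f=arm.grab_frame(c)
    for n,z in(("bin",0),("cap0",.022)):
        for d in arm.place_of(n,f)[:4]: print(c,n,round(d["conf"],2),np.round(d["uv"]),atz(f,d["uv"],z))
    quad(f)
E
python3 bin.py; python3 -c "
from h import *
f=arm.grab_frame('wrist');save(f,'w7',1.5)"
```

```text
23.1 pos [ 0.4511 -0.3987  0.1206] yaw 48.41 tz [ 0.0001  0.0003 -1.    ] q6 0.0 F [ 1.   0.5 -1.2] w 0.0394 68.0
side bin 0.89 [294. 339.] [ 0.4133 -0.3682  0.    ]
side cap0 0.92 [329. 279.] [ 0.5679 -0.2891  0.022 ]
side cap0 0.78 [184. 202.] [0.4195 0.1898 0.022 ]
side cap0 0.56 [167. 188.] [0.4041 0.2981 0.022 ]
bin 0.72 ((400.5323486328125, 120.07333374023438), (101.40081024169922, 52.594974517822266), 66.20063781738281)
wrist bin 0.64 [253. 132.] [ 0.4124 -0.369   0.    ]
wrist cap0 0.91 [258. 239.] [ 0.4889 -0.4298  0.022 ]
bin 0.89 ((412.5409240722656, -366.29571533203125), (104.03569030761719, 156.14332580566406), 48.3250617980957)
```

View pics/w7.png

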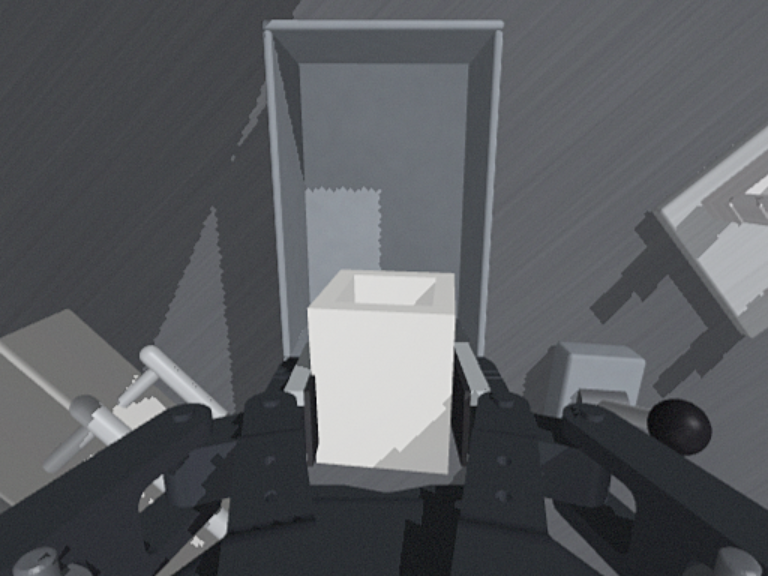

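The bin is square to the gripper, with its rim spanning (265–503, 25) down to (285–490, 355). The cap is well inside at (385,370), so I'll lower and release.

Emit:
move_arm --delta_pos '[[0, 0, 0.05], [0, 0, 0.1], [0, 0, 0.14], [0, 0, 0.16], [0, 0, 0.16]]' --angular '[[0, 0, 0], [0, 0, 0], [0, 0, 0], [0, 0, 0], [0, 0, 0]]'

```text
time: 24.22
tool_pos: [0.4509, -0.3985, 0.0241]
eef_rot: [0.355, 0.935, 0.0, -0.001]
wrist_force: [0.0, -0.4, -0.4]
gripper_width: 0.039
grip_force: 67.9
```

Emit:
move_arm --delta_pos '[[0, 0, 0], [0, 0, 0], [0, 0, 0], [0, 0, -0.05], [0, 0, -0.11], [0, 0, -0.18], [0, 0, -0.2]]' --angular '[[0, 0, 0], [0, 0, 0], [0, 0, 0], [0, 0, 0], [0, 0, 0], [0, 0, 0], [0, 0, 0]]' --hand 0.18

```text
time: 25.1
tool_pos: [0.4522, -0.3997, 0.1477]
eef_rot: [0.355, 0.935, -0.001, 0.002]
wrist_force: [1.1, -0.5, -0.8]
gripper_width: 0.0504
grip_force: 0.0
```

```bash
python3 bin.py; python3 -c "
from c import *
go([.469,.3235,.12],117.2)"
```

```text
25.1 pos [ 0.4522 -0.3997  0.1477] yaw 48.42 tz [ 0.0034 -0.0031 -1.    ] q6 0.0 F [ 1.1 -0.5 -0.8] w 0.0504 0.0
side bin 0.74 [292. 340.] [ 0.4102 -0.3688  0.    ]
side cap0 0.88 [188. 200.] [0.4338 0.1982 0.022 ]
side cap0 0.78 [317. 336.] [ 0.4431 -0.3989  0.022 ]
side cap0 0.66 [165. 190.] [0.394  0.2885 0.022 ]
bin 0.74 ((397.1044921875, -390.058837890625), (157.87295532226562, 160.85177612304688), 48.0703010559082)
wrist bin 0.92 [257. 132.] [ 0.415  -0.3672  0.    ]
wrist bin 0.56 [252. 175.] [ 0.4444 -0.4012  0.    ]
wrist cap0 0.71 [251. 174.] [ 0.4406 -0.3976  0.022 ]
bin 0.67 ((414.1033020019531, -367.6493225097656), (104.427490234375, 159.4331817626953), 48.47299575805664)
go [0.469, 0.3235, 0.12] 117.2 dp [0.7755 0.9202 0.0405] ang [ 0.0004 -0.0006 -0.3821]
```

Emit:
move_arm --delta_pos '[[0.06, 0.072, 0], [0.12, 0.145, 0], [0.18, 0.217, 0], [0.24, 0.29, 0], [0.3, 0.362, 0], [0.36, 0.434, 0], [0.43, 0.51, 0], [0.49, 0.58, 0], [0.55, 0.65, 0], [0.61, 0.725, 0]]' --angular '[[0, 0, -0.03], [0, 0, -0.06], [0, 0, -0.09], [0, 0, -0.12], [0, 0, -0.16], [0, 0, -0.2], [0, 0, -0.24], [0, 0, -0.28], [0, 0, -0.32], [0, 0, -0.36]]' --hand 0.4

```text
time: 26.75
tool_pos: [0.4655, 0.1712, 0.1441]
eef_rot: [-0.203, 0.979, -0.0, -0.0]
wrist_force: [1.0, -0.1, 0.4]
gripper_width: 0.0596
grip_force: 0.0
```

```bash
python3 -c "
from c import *
state();go([.469,.323,.12],117.5)"
```

```text
26.8 pos [0.4655 0.1712 0.1441] yaw 113.46 tz [-0.0006 -0.0003 -1.    ] q6 -0.06 F [ 1.  -0.1  0.4] w 0.0596 0.0
go [0.469, 0.323, 0.12] 117.5 dp [-0.106   0.2298  0.0402] ang [-0.     -0.0002 -0.0225]
```

Emit:
move_arm --delta_pos '[[-0.03, 0.06, 0.01], [-0.06, 0.13, 0.02], [-0.09, 0.2, 0.03], [-0.106, 0.23, 0.04], [-0.106, 0.23, 0.04], [-0.106, 0.23, 0.04]]' --angular '[[0, 0, -0.01], [0, 0, -0.02], [0, 0, -0.022], [0, 0, -0.022], [0, 0, -0.022], [0, 0, -0.022]]'

```text
time: 27.5
tool_pos: [0.4699, 0.3202, 0.1204]
eef_rot: [-0.235, 0.972, -0.0, -0.001]
wrist_force: [0.5, -0.3, 1.1]
gripper_width: 0.0596
grip_force: 0.0
```

```bash
cat > bar.py <<'E'
from c import *
s,M=state();f=arm.grab_frame("wrist");t=np.array(s["tool_pos"])
for n in("stub0","cap0"):
    for d in arm.place_of(n,f)[:3]: p=atz(f,d["uv"],.022);print(n,round(d["conf"],2),p,"rel tool",M.T@(p-t))
# bar edges: horizontal gradient of bright strip at several tool-x stations near TCP
g=f["pixels"].astype(int).sum(2)
P=[]
for x in np.arange(-.005,.036,.005):
    c=proj(f,[*(t+M[:,0]*x)[:2],.022]);v=int(round(c[1]));u0=int(c[0]);row=g[v,u0-40:u0+40]
    on=np.where(row>260)[0]
    if len(on)>5:
        p=[M.T@(atz(f,(u0-40+e,v),.022)-t) for e in(on[0],on[-1])];P.append((p[0][0],(p[0][1]+p[1][1])/2));print("x %.3f edges %.4f %.4f"%(p[0][0],p[0][1],p[1][1]))
E
python3 bar.py
```

```text
27.5 pos [0.4699 0.3202 0.1204] yaw 117.14 tz [-0.0008 -0.0009 -1.    ] q6 0.12 F [ 0.5 -0.3  1.1] w 0.0596 0.0
stub0 0.85 [0.4649 0.3241 0.022 ] rel tool [0.0026 0.0058 0.0984]
cap0 0.78 [0.4325 0.1957 0.022 ] rel tool [ 0.09   -0.0937  0.0985]
cap0 0.78 [0.3997 0.2877 0.022 ] rel tool [0.0772 0.0031 0.0984]
cap0 0.4 [0.4633 0.32   0.022 ] rel tool [0.0059 0.0029 0.0984]
x -0.005 edges -0.0097 0.0138
x -0.000 edges -0.0096 0.0137
x 0.005 edges -0.0096 0.0137
x 0.010 edges -0.0095 0.0136
x 0.015 edges -0.0095 0.0136
x 0.020 edges -0.0094 0.0144
x 0.025 edges -0.0094 0.0143
x 0.030 edges -0.0093 0.0142
x 0.035 edges -0.0093 0.0142
```

Emit:
move_arm --delta_pos '[[0.005, 0.004, 0.06], [0.005, 0.004, 0.12], [0.005, 0.004, 0.17], [0.005, 0.004, 0.2], [0.005, 0.004, 0.22], [0.005, 0.004, 0.227], [0.005, 0.004, 0.227]]' --angular '[[0, 0, 0], [0, 0, 0], [0, 0, 0], [0, 0, 0], [0, 0, 0], [0, 0, 0], [0, 0, 0]]'

```text
time: 28.52
tool_pos: [0.4666, 0.3222, -0.0152]
eef_rot: [-0.235, 0.972, 0.0, 0.0]
wrist_force: [0.6, 0.4, -1.3]
gripper_width: 0.0599
grip_force: 0.0
```

Emit:
move_arm --delta_pos '[[0, 0, 0], [0, 0, 0], [0, 0, 0], [0, 0, 0], [0, 0, 0], [0, 0, 0]]' --angular '[[0, 0, 0], [0, 0, 0], [0, 0, 0], [0, 0, 0], [0, 0, 0], [0, 0, 0]]' --hand -1 --grip_force 100

```text
time: 29.28
tool_pos: [0.4667, 0.3223, -0.0147]
eef_rot: [-0.235, 0.972, 0.0, 0.001]
wrist_force: [-1.9, -1.3, 7.0]
gripper_width: 0.0211
grip_force: 97.6
```

Emit:
move_arm --delta_pos '[[0, 0, -0.01], [0, 0, -0.04], [0, 0, -0.1], [0, 0, -0.18], [0, 0, -0.23], [0, 0, -0.23], [0, 0, -0.23]]' --angular '[[0, 0, 0], [0, 0, 0], [0, 0, 0], [0, 0, 0], [0, 0, 0], [0, 0, 0], [0, 0, 0]]'

```text
time: 30.15
tool_pos: [0.4656, 0.3217, 0.1211]
eef_rot: [-0.235, 0.972, -0.0, -0.001]
wrist_force: [0.5, 0.8, -3.9]
gripper_width: 0.0211
grip_force: 98.6
```

```bash
cat > held.py <<'E'
from c import *
s,M=state();f=arm.grab_frame("wrist");t=np.array(s["tool_pos"]);a=t+[0,0,.040]
for n in("stub0","cap0"):
    for d in arm.place_of(n,f)[:3]: p=atz(f,d["uv"],a[2]);print(n,round(d["conf"],2),"rel tool",M.T@(p-t))
for d in arm.place_of("seat0",f)[:3]: print("seat",round(d["conf"],2),atz(f,d["uv"],.048))
g=f["pixels"].astype(int).sum(2)
for x in np.arange(0,.075,.005):
    c=proj(f,a+M[:,0]*x);v=int(round(c[1]));u0=int(c[0]);on=np.where(g[v,u0-50:u0+50]>300)[0]
    print("x %.3f"%x,"%.4f %.4f"%tuple((M.T@(atz(f,(u0-50+e,v),a[2])-a))[1] for e in(on[0],on[-1])) if len(on) else "-", end=" | ")
print()
E
python3 held.py; python3 -c "
from c import *
go([.584,-.204,.12],90)"
```

```text
30.1 pos [0.4656 0.3217 0.1211] yaw 117.18 tz [-0.0016 -0.001  -1.    ] q6 0.13 F [ 0.5  0.8 -3.9] w 0.0211 98.6
stub0 0.86 rel tool [ 0.0016  0.0019 -0.04  ]
stub0 0.69 rel tool [ 0.077  -0.0453 -0.0398]
cap0 0.82 rel tool [ 0.0766 -0.0448 -0.0398]
cap0 0.7 rel tool [ 0.072  -0.0006 -0.0399]
x 0.000 -0.0153 0.0175 | x 0.005 -0.0175 0.0196 | x 0.010 -0.0159 0.0176 | x 0.015 -0.0145 0.0161 | x 0.020 -0.0104 0.0120 | x 0.025 -0.0102 0.0123 | x 0.030 -0.0101 0.0122 | x 0.035 -0.0105 0.0121 | x 0.040 -0.0103 0.0124 | x 0.045 -0.0102 0.0123 | x 0.050 -0.0209 0.0188 | x 0.055 -0.0206 0.0186 | x 0.060 -0.0204 0.0184 | x 0.065 -0.0202 0.0182 | x 0.070 -0.0200 0.0180 | 
go [0.584, -0.204, 0.12] 90 dp [ 0.2248 -0.8695  0.0024] ang [-0.0003 -0.0008  0.151 ]
```

Emit:
move_arm --delta_pos '[[0.02, -0.08, 0], [0.04, -0.17, 0], [0.07, -0.26, 0], [0.09, -0.35, 0], [0.11, -0.44, 0], [0.14, -0.53, 0], [0.16, -0.62, 0], [0.18, -0.71, 0], [0.21, -0.8, 0], [0.2248, -0.8695, 0]]' --angular '[[0, 0, 0.01], [0, 0, 0.03], [0, 0, 0.05], [0, 0, 0.07], [0, 0, 0.09], [0, 0, 0.1], [0, 0, 0.12], [0, 0, 0.13], [0, 0, 0.14], [0, 0, 0.151]]'

```text
time: 31.6
tool_pos: [0.5842, -0.2059, 0.1214]
eef_rot: [0.001, 1.0, 0.0, -0.001]
wrist_force: [0.1, 0.2, -3.9]
gripper_width: 0.0203
grip_force: 99.0
```

Emit:
move_arm --delta_pos '[[0, 0, 0.01], [0, 0, 0.01], [0, 0, 0.01]]' --angular '[[0, 0, 0], [0, 0, 0], [0, 0, 0]]'

```text
time: 31.98
tool_pos: [0.5843, -0.2024, 0.1161]
eef_rot: [-0.001, 1.0, 0.0, -0.0]
wrist_force: [0.1, 0.5, -3.9]
gripper_width: 0.0212
grip_force: 99.2
```

```bash
python3 held.py; python3 -c "
from c import *
go([.584,-.204,.05],90)"
```

```text
32.0 pos [ 0.5843 -0.2024  0.1161] yaw 90.08 tz [-0.0009  0.0005 -1.    ] q6 -0.33 F [ 0.1  0.5 -3.9] w 0.0212 99.2
stub0 0.86 rel tool [ 0.0023  0.001  -0.04  ]
stub0 0.55 rel tool [ 0.0267  0.0844 -0.0399]
stub0 0.17 rel tool [ 0.0288 -0.0657 -0.04  ]
cap0 0.95 rel tool [ 0.0725  0.0002 -0.0399]
seat 0.64 [ 0.5839 -0.1231  0.048 ]
x 0.000 -0.0160 0.0173 | x 0.005 -0.0181 0.0194 | x 0.010 -0.0166 0.0179 | x 0.015 -0.0204 0.0217 | x 0.020 -0.0202 0.0215 | x 0.025 -0.0204 0.0213 | x 0.030 -0.0202 0.0211 | x 0.035 -0.0205 0.0209 | x 0.040 -0.0202 0.0207 | x 0.045 -0.0205 0.0201 | x 0.050 -0.0211 0.0199 | x 0.055 -0.0208 0.0196 | x 0.060 -0.0206 0.0195 | x 0.065 -0.0204 0.0192 | x 0.070 -0.0202 0.0191 | 
go [0.584, -0.204, 0.05] 90 dp [ 0.0013 -0.002   0.1112] ang [-0.      0.0001  0.0004]
```

Emit:
move_arm --delta_pos '[[0, -0.003, 0.03], [0, -0.003, 0.07], [0, -0.003, 0.1], [0, -0.003, 0.11], [0, -0.003, 0.12], [0, -0.003, 0.13], [0, -0.003, 0.14], [0, -0.003, 0.15], [0, -0.003, 0.16], [0, -0.003, 0.165]]' --angular '[[0, 0, 0], [0, 0, 0], [0, 0, 0], [0, 0, 0], [0, 0, 0], [0, 0, 0], [0, 0, 0], [0, 0, 0], [0, 0, 0], [0, 0, 0]]'

```text
time: 33.42
tool_pos: [0.5867, -0.2065, 0.0197]
eef_rot: [0.0, 1.0, -0.001, 0.002]
wrist_force: [-0.3, -1.7, 9.1]
gripper_width: 0.0211
grip_force: 100.7
```

Emit:
move_arm --delta_pos '[[0, 0, 0.004], [0, 0, 0.008], [0, 0, 0.012], [0, 0, 0.012]]' --angular '[[0, 0, 0], [0, 0, 0], [0, 0, 0], [0, 0, 0]]'

```text
time: 33.92
tool_pos: [0.5848, -0.2054, 0.0118]
eef_rot: [-0.0, 1.0, -0.0, 0.0]
wrist_force: [-4.5, -0.5, 15.8]
gripper_width: 0.021
grip_force: 101.5
```

Emit:
move_arm --delta_pos '[[0, 0, 0.003], [0, 0, 0.005], [0, 0, 0.005]]' --angular '[[0, 0, 0], [0, 0, 0], [0, 0, 0]]'

```text
time: 34.3
tool_pos: [0.585, -0.2055, 0.0116]
eef_rot: [-0.0, 1.0, -0.001, 0.001]
wrist_force: [-13.3, 2.6, 40.2]
gripper_width: 0.0211
grip_force: 104.5
```

Emit:
move_arm --delta_pos '[[0, 0, -0.008], [0, 0, -0.014], [0, 0, -0.014]]' --angular '[[0, 0, 0], [0, 0, 0], [0, 0, 0]]'

```text
time: 34.67
tool_pos: [0.584, -0.2053, 0.0144]
eef_rot: [0.0, 1.0, 0.0, -0.001]
wrist_force: [0.4, -2.0, -8.2]
gripper_width: 0.0207
grip_force: 100.4
```

Emit:
move_arm --delta_pos '[[0, 0, -0.003], [0, 0, -0.006], [0, 0, -0.006]]' --angular '[[0, 0, 0], [0, 0, 0], [0, 0, 0]]'

```text
time: 35.05
tool_pos: [0.5831, -0.2065, 0.016]
eef_rot: [0.001, 1.0, -0.001, -0.002]
wrist_force: [4.4, -10.6, -29.6]
gripper_width: 0.0209
grip_force: 100.2
```

Emit:
move_arm --delta_pos '[[0, 0, 0.005], [0, 0, 0.005], [0, 0, 0.005], [0, 0, 0.005], [0, 0, -0.03], [0, 0, -0.08], [0, 0, -0.105], [0, 0, -0.105]]' --angular '[[0, 0, 0], [0, 0, 0], [0, 0, 0], [0, 0, 0], [0, 0, 0], [0, 0, 0], [0, 0, 0], [0, 0, 0]]' --hand 0.4

```text
time: 36.05
tool_pos: [0.5854, -0.2056, 0.0832]
eef_rot: [-0.0, 1.0, -0.0, 0.001]
wrist_force: [0.5, -0.6, -0.4]
gripper_width: 0.06
grip_force: 0.0
```

Run:
```python
from c import *
s,M=state();t=np.array(s["tool_pos"])
for c in("wrist","scene"):
    f=arm.grab_frame(c)
    for n,z in(("stub0",.048),("cap0",.048)):
        for d in arm.place_of(n,f)[:4]: print(c,n,round(d["conf"],2),np.round(d["uv"]),atz(f,d["uv"],z))
```

```text
36.0 pos [ 0.5854 -0.2056  0.0832] yaw 90.0 tz [ 0.0021 -0.0007 -1.    ] q6 -0.34 F [ 0.5 -0.6 -0.4] w 0.06 0.0
wrist stub0 0.74 [259. 206.] [ 0.5828 -0.2042  0.048 ]
wrist stub0 0.69 [486. 215.] [ 0.5889 -0.0454  0.048 ]
wrist cap0 0.93 [256. 100.] [ 0.5123 -0.2059  0.048 ]
scene stub0 0.94 [248. 217.] [ 0.5936 -0.0461  0.048 ]
scene stub0 0.92 [188. 232.] [ 0.5938 -0.2038  0.048 ]
scene stub0 0.41 [188. 231.] [ 0.5896 -0.2032  0.048 ]
scene stub0 0.32 [ 97. 210.] [ 0.4368 -0.4088  0.048 ]
scene cap0 0.79 [307. 166.] [0.4458 0.1887 0.048 ]
scene cap0 0.7 [181. 210.] [ 0.5112 -0.202   0.048 ]
scene cap0 0.67 [ 97. 212.] [ 0.4443 -0.4103  0.048 ]
```

Emit:
move_arm --delta_pos '[[0.04, 0, 0], [0.09, 0, 0], [0.126, 0.001, 0], [0.126, 0.001, 0.03], [0.126, 0.001, 0.07], [0.126, 0.001, 0.1], [0.126, 0.001, 0.12], [0.126, 0.001, 0.12]]' --angular '[[0, 0, 0], [0, 0, 0], [0, 0, 0], [0, 0, 0], [0, 0, 0], [0, 0, 0], [0, 0, 0], [0, 0, 0]]'

```text
time: 37.35
tool_pos: [0.5084, -0.2045, 0.0093]
eef_rot: [0.0, 1.0, 0.0, -0.001]
wrist_force: [0.3, 0.2, 0.8]
gripper_width: 0.0601
grip_force: 0.0
```

Emit:
move_arm --delta_pos '[[0, 0, 0], [0, 0, 0], [0, 0, 0], [0, 0, 0], [0, 0, 0]]' --angular '[[0, 0, 0], [0, 0, 0], [0, 0, 0], [0, 0, 0], [0, 0, 0]]' --hand -1 --grip_force 70

```text
time: 37.98
tool_pos: [0.5093, -0.2049, 0.0115]
eef_rot: [0.0, 1.0, -0.0, 0.0]
wrist_force: [-3.0, 0.8, 5.9]
gripper_width: 0.0422
grip_force: 64.9
```

Emit:
move_arm --delta_pos '[[0.015, 0, 0], [0.03, 0, 0], [0.045, 0, 0], [0.06, 0, 0], [0.08, 0, 0], [0.1, 0, 0], [0.1, 0, -0.08], [0.1, 0, -0.17], [0.1, 0, -0.19], [0.1, 0, -0.19]]' --angular '[[0, 0, 0], [0, 0, 0], [0, 0, 0], [0, 0, 0], [0, 0, 0], [0, 0, 0], [0, 0, 0], [0, 0, 0], [0, 0, 0], [0, 0, 0]]'

```text
time: 39.22
tool_pos: [0.4489, -0.2049, 0.1244]
eef_rot: [0.0, 1.0, -0.0, 0.0]
wrist_force: [-0.2, -0.7, -1.6]
gripper_width: 0.0405
grip_force: 66.8
```

```bash
cat > chk.py <<'E'
from c import *
s,M=state();t=np.array(s["tool_pos"])
f=arm.grab_frame("wrist")
for d in arm.place_of("cap0",f)[:3]: p=atz(f,d["uv"],t[2]+.04);print("held cap?",round(d["conf"],2),"rel",M.T@(p-t))
for c in("side","scene"):
    f=arm.grab_frame(c)
    for n,z in(("bin",0),("cap0",.024),("stub0",.048)):
        for d in arm.place_of(n,f)[:4]: print(c,n,round(d["conf"],2),np.round(d["uv"]),atz(f,d["uv"],z))
E
python3 chk.py
```

```text
39.2 pos [ 0.4489 -0.2049  0.1244] yaw 89.99 tz [ 0.0008 -0.0005 -1.    ] q6 -0.43 F [-0.2 -0.7 -1.6] w 0.0405 66.8
held cap? 0.72 rel [ 0.0535 -0.0978 -0.04  ]
held cap? 0.7 rel [ 0.002  -0.0018 -0.04  ]
side bin 0.8 [285. 353.] [ 0.3803 -0.3866  0.    ]
side bin 0.6 [293. 231.] [ 0.6313 -0.0706  0.    ]
side cap0 0.97 [265. 224.] [ 0.5616 -0.0348  0.024 ]
side cap0 0.66 [185. 203.] [0.4164 0.1781 0.024 ]
side cap0 0.57 [312. 348.] [ 0.4154 -0.4172  0.024 ]
side stub0 0.74 [310. 250.] [ 0.5738 -0.2115  0.048 ]
scene bin 0.88 [107. 210.] [ 0.3914 -0.389   0.    ]
scene cap0 0.75 [173. 166.] [ 0.2816 -0.1822  0.024 ]
scene cap0 0.73 [ 97. 211.] [ 0.4106 -0.4122  0.024 ]
scene cap0 0.66 [305. 168.] [0.4242 0.1945 0.024 ]
scene stub0 0.71 [186. 228.] [ 0.5774 -0.2032  0.048 ]
scene stub0 0.56 [250. 217.] [ 0.593  -0.0388  0.048 ]
```

```bash
python3 -c "
from c import *
go([.355,-.355,.13],48.4)"
```

```text
go [0.355, -0.355, 0.13] 48.4 dp [ 0.1565 -0.2506 -0.0103] ang [ 0.     -0.0003  0.2311]
```

```bash
python3 -c "
from c import *
go([.42,-.42,.14],48.4)"
```

```text
go [0.42, -0.42, 0.14] 48.4 dp [ 0.0482 -0.3589 -0.0271] ang [ 0.     -0.0003  0.2311]
```

Emit:
move_arm --delta_pos '[[0.01, -0.07, -0.027], [0.02, -0.15, -0.027], [0.03, -0.23, -0.027], [0.04, -0.3, -0.027], [0.048, -0.359, -0.027], [0.048, -0.359, -0.027], [0.048, -0.359, -0.027], [0.048, -0.359, -0.027]]' --angular '[[0, 0, 0.04], [0, 0, 0.08], [0, 0, 0.12], [0, 0, 0.16], [0, 0, 0.2], [0, 0, 0.231], [0, 0, 0.231], [0, 0, 0.231]]'

```text
time: 40.72
tool_pos: [0.4203, -0.4198, 0.1403]
eef_rot: [0.354, 0.935, 0.0, -0.0]
wrist_force: [-0.0, 1.0, -0.7]
gripper_width: 0.0405
grip_force: 66.7
```

```bash
python3 bin.py; python3 chk.py | head -4
```

```text
40.7 pos [ 0.4203 -0.4198  0.1403] yaw 48.57 tz [-0.0002  0.0002 -1.    ] q6 -0.06 F [-0.   1.  -0.7] w 0.0405 66.7
side bin 0.67 [284. 354.] [ 0.378  -0.3857  0.    ]
side bin 0.49 [284. 186.] [0.7636 0.1585 0.    ]
side bin 0.23 [359. 300.] [ 0.5971 -0.358   0.    ]
side cap0 0.87 [326. 287.] [ 0.5452 -0.3056  0.022 ]
side cap0 0.66 [184. 198.] [0.4281 0.2092 0.022 ]
side cap0 0.65 [313. 352.] [ 0.4137 -0.4235  0.022 ]
bin 0.61 ((362.9754943847656, -406.6746826171875), (154.56097412109375, 160.98995971679688), 49.42680740356445)
wrist bin 0.86 [256. 127.] [ 0.3805 -0.3861  0.    ]
wrist bin 0.33 [252. 172.] [ 0.4109 -0.4197  0.    ]
wrist cap0 0.96 [252. 254.] [ 0.4727 -0.4738  0.022 ]
wrist cap0 0.88 [253. 171.] [ 0.4084 -0.4152  0.022 ]
bin 0.63 ((378.91302490234375, -386.3665466308594), (105.33769989013672, 159.17572021484375), 49.57401657104492)
41.1 pos [ 0.4204 -0.42    0.1405] yaw 48.45 tz [ 0.     -0.0001 -1.    ] q6 -0.06 F [-0.3 -0.2  0.2] w 0.0409 66.7
held cap? 0.83 rel [ 0.0015 -0.002  -0.04  ]
side bin 0.79 [284. 354.] [ 0.3773 -0.3873  0.    ]
side bin 0.4 [312. 248.] [ 0.6273 -0.161   0.    ]
```

```bash
python3 -c "
from c import *
go([.347,-.359,.14],49.5)"
```

```text
go [0.347, -0.359, 0.14] 49.5 dp [ 0.1589 -0.0048  0.0006] ang [-0.    -0.    -0.006]
```

Emit:
move_arm --delta_pos '[[0.05, -0.001, 0], [0.11, -0.003, 0], [0.159, -0.005, 0], [0.159, -0.005, 0], [0.159, -0.005, 0.06], [0.159, -0.005, 0.12], [0.159, -0.005, 0.17], [0.159, -0.005, 0.185], [0.159, -0.005, 0.185]]' --angular '[[0, 0, -0.006], [0, 0, -0.006], [0, 0, -0.006], [0, 0, -0.006], [0, 0, -0.006], [0, 0, -0.006], [0, 0, -0.006], [0, 0, -0.006], [0, 0, -0.006]]'

```text
time: 42.75
tool_pos: [0.3472, -0.3593, 0.0294]
eef_rot: [0.346, 0.938, 0.0, -0.0]
wrist_force: [0.2, 0.7, -1.3]
gripper_width: 0.0405
grip_force: 66.7
```

Emit:
move_arm --delta_pos '[[0, 0, 0], [0, 0, 0], [0, 0, 0], [0, 0, -0.05], [0, 0, -0.11], [0, 0, -0.18], [0, 0, -0.2]]' --angular '[[0, 0, 0], [0, 0, 0], [0, 0, 0], [0, 0, 0], [0, 0, 0], [0, 0, 0], [0, 0, 0]]' --hand 0.2

```text
time: 43.62
tool_pos: [0.3479, -0.36, 0.1522]
eef_rot: [0.346, 0.938, -0.001, 0.002]
wrist_force: [-0.1, -0.8, -0.7]
gripper_width: 0.0512
grip_force: 0.0
```

```bash
python3 chk.py; python3 -c "
from c import *
go([.431,.196,.12],121.6);go([.431,.196,.12],31.6)"
```

```text
43.6 pos [ 0.3479 -0.36    0.1522] yaw 49.5 tz [ 0.003  -0.0032 -1.    ] q6 -0.1 F [-0.1 -0.8 -0.7] w 0.0512 0.0
held cap? 0.65 rel [ 0.0028 -0.0013 -0.04  ]
side bin 0.97 [286. 355.] [ 0.3804 -0.3902  0.    ]
side cap0 0.87 [184. 202.] [0.4169 0.1839 0.024 ]
side cap0 0.81 [265. 341.] [ 0.3522 -0.3597  0.024 ]
side cap0 0.73 [312. 347.] [ 0.4182 -0.4163  0.024 ]
side stub0 0.58 [313. 249.] [ 0.5838 -0.2097  0.048 ]
scene bin 0.65 [106. 208.] [ 0.3797 -0.3907  0.    ]
scene cap0 0.68 [307. 167.] [0.4214 0.2015 0.024 ]
scene cap0 0.49 [ 95. 213.] [ 0.4178 -0.4176  0.024 ]
scene cap0 0.48 [114. 191.] [ 0.344  -0.3613  0.024 ]
scene stub0 0.97 [247. 219.] [ 0.5991 -0.0515  0.048 ]
scene stub0 0.86 [186. 228.] [ 0.5789 -0.2053  0.048 ]
go [0.431, 0.196, 0.12] 121.6 dp [0.4935 0.7944 0.0485] ang [ 0.0003 -0.0004 -0.4006]
go [0.431, 0.196, 0.12] 31.6 dp [0.4935 0.7944 0.0485] ang [-0.     -0.0005  0.0994]
```

Emit:
move_arm --delta_pos '[[0.05, 0.08, 0], [0.1, 0.16, 0], [0.15, 0.24, 0], [0.2, 0.32, 0], [0.25, 0.4, 0], [0.3, 0.48, 0], [0.35, 0.56, 0], [0.4, 0.64, 0], [0.45, 0.72, 0], [0.49, 0.79, 0]]' --angular '[[0, 0, -0.04], [0, 0, -0.08], [0, 0, -0.12], [0, 0, -0.16], [0, 0, -0.2], [0, 0, -0.24], [0, 0, -0.28], [0, 0, -0.32], [0, 0, -0.36], [0, 0, -0.39]]' --hand 0.5

```text
time: 45.38
tool_pos: [0.4311, 0.1945, 0.1492]
eef_rot: [-0.258, 0.966, 0.0, -0.0]
wrist_force: [0.9, -0.7, -0.8]
gripper_width: 0.064
grip_force: 0.0
```

```bash
python3 -c "
from c import *
s,M=state()
f=arm.grab_frame('wrist')
for d in arm.place_of('cap0',f)[:2]: print(d['conf'],atz(f,d['uv'],.022))
for d in arm.silhouettes('cap0',f)[:2]:
    cs,_=cv2.findContours(d['region'].astype(np.uint8),0,2);print(d['conf'],cv2.minAreaRect(np.array([atz(f,p,.041)[:2]*1000 for p in max(cs,key=cv2.contourArea)[:,0]],np.float32)))
go([.431,.196,.10],121.6)"
```

```text
45.4 pos [0.4311 0.1945 0.1492] yaw 119.96 tz [-0.0001 -0.     -1.    ] q6 -0.1 F [ 0.9 -0.7 -0.8] w 0.064 0.0
0.71 [0.4302 0.196  0.022 ]
0.67 ((428.20867919921875, 194.1011962890625), (52.962913513183594, 37.590919494628906), 31.54390525817871)
go [0.431, 0.196, 0.1] 121.6 dp [-0.0013  0.0027  0.0813] ang [ 0.0001 -0.0003 -0.0094]
```

Emit:
move_arm --delta_pos '[[0, 0.002, 0.06], [0, 0.002, 0.13], [0, 0.002, 0.19], [0, 0.002, 0.24], [0, 0.002, 0.265], [0, 0.002, 0.272], [0, 0.002, 0.272]]' --angular '[[0, 0, -0.009], [0, 0, -0.009], [0, 0, -0.009], [0, 0, -0.009], [0, 0, -0.009], [0, 0, -0.009], [0, 0, -0.009]]'

```text
time: 46.4
tool_pos: [0.4306, 0.1928, -0.0136]
eef_rot: [-0.269, 0.963, -0.0, -0.0]
wrist_force: [0.2, 0.6, 0.5]
gripper_width: 0.064
grip_force: 0.0
```

Emit:
move_arm --delta_pos '[[0, 0, 0], [0, 0, 0], [0, 0, 0], [0, 0, 0], [0, 0, 0]]' --angular '[[0, 0, 0], [0, 0, 0], [0, 0, 0], [0, 0, 0], [0, 0, 0]]' --hand -1

```text
time: 47.02
tool_pos: [0.4312, 0.1935, -0.0128]
eef_rot: [-0.27, 0.963, 0.0, 0.001]
wrist_force: [-1.4, -0.6, 5.1]
gripper_width: 0.0373
grip_force: 70.4
```

Emit:
move_arm --delta_pos '[[0, 0, -0.04], [0, 0, -0.12], [0, 0, -0.2], [0, 0, -0.27], [0, 0, -0.27], [0, 0, -0.27]]' --angular '[[0, 0, 0], [0, 0, 0], [0, 0, 0], [0, 0, 0], [0, 0, 0], [0, 0, 0]]'

```text
time: 47.78
tool_pos: [0.4303, 0.1932, 0.1479]
eef_rot: [-0.27, 0.963, -0.0, -0.0]
wrist_force: [-0.3, -0.4, -0.7]
gripper_width: 0.0369
grip_force: 70.1
```

```bash
python3 chk.py; python3 -c "
from c import *
go([.38,-.388,.15],49.5)"
```

```text
47.8 pos [0.4303 0.1932 0.1479] yaw 121.32 tz [-0.0001 -0.     -1.    ] q6 -0.12 F [-0.3 -0.4 -0.7] w 0.0369 70.1
held cap? 0.86 rel [ 0.0037  0.0012 -0.04  ]
side bin 0.56 [286. 352.] [ 0.3819 -0.3853  0.    ]
side cap0 0.71 [264. 341.] [ 0.3504 -0.36    0.024 ]
side cap0 0.65 [184. 150.] [0.5731 0.5631 0.024 ]
side cap0 0.56 [313. 350.] [ 0.4157 -0.4211  0.024 ]
side stub0 0.61 [314. 249.] [ 0.5858 -0.2122  0.048 ]
side stub0 0.58 [277. 217.] [ 0.5886 -0.0494  0.048 ]
scene bin 0.91 [107. 208.] [ 0.38   -0.3886  0.    ]
scene cap0 0.79 [311. 122.] [0.1876 0.3225 0.024 ]
scene cap0 0.72 [ 97. 212.] [ 0.4165 -0.4131  0.024 ]
scene cap0 0.71 [113. 195.] [ 0.3612 -0.3665  0.024 ]
scene stub0 0.91 [185. 226.] [ 0.572  -0.2048  0.048 ]
scene stub0 0.6 [249. 216.] [ 0.5879 -0.0409  0.048 ]
go [0.38, -0.388, 0.15] 49.5 dp [ 0.5755 -0.7839 -0.0032] ang [-0.0001 -0.0002  0.399 ]
```

Emit:
move_arm --delta_pos '[[0.05, -0.07, 0], [0.11, -0.15, 0], [0.17, -0.23, 0], [0.23, -0.31, 0], [0.28, -0.39, 0], [0.34, -0.47, 0], [0.4, -0.55, 0], [0.46, -0.63, 0], [0.52, -0.71, 0], [0.575, -0.784, 0]]' --angular '[[0, 0, 0.03], [0, 0, 0.07], [0, 0, 0.11], [0, 0, 0.15], [0, 0, 0.19], [0, 0, 0.23], [0, 0, 0.27], [0, 0, 0.31], [0, 0, 0.35], [0, 0, 0.395]]'

```text
time: 49.52
tool_pos: [0.3798, -0.3901, 0.1482]
eef_rot: [0.343, 0.939, -0.0, 0.0]
wrist_force: [0.5, 0.9, -0.6]
gripper_width: 0.0368
grip_force: 70.2
```

```bash
python3 bin.py; python3 -c "
from c import *
go([.392,-.3945,.03],49.5)"
```

```text
49.5 pos [ 0.3798 -0.3901  0.1482] yaw 49.93 tz [ 0.0002 -0.0002 -1.    ] q6 -0.1 F [ 0.5  0.9 -0.6] w 0.0368 70.2
side bin 0.6 [359. 297.] [ 0.6055 -0.3518  0.    ]
side bin 0.59 [284. 355.] [ 0.377  -0.3889  0.    ]
side cap0 0.95 [312. 347.] [ 0.4191 -0.4137  0.022 ]
side cap0 0.77 [264. 342.] [ 0.351  -0.3599  0.022 ]
side cap0 0.76 [290. 280.] [ 0.4892 -0.2489  0.022 ]
bin 0.66 ((364.79638671875, -405.9376220703125), (156.32180786132812, 161.82574462890625), 49.27806854248047)
wrist bin 0.85 [257. 176.] [ 0.3783 -0.3886  0.    ]
wrist cap0 0.73 [259. 141.] [ 0.3502 -0.3623  0.022 ]
bin 0.92 ((363.0578918457031, -372.95672607421875), (103.79460144042969, 116.6722183227539), 49.26832580566406)
go [0.392, -0.3945, 0.03] 49.5 dp [-0.023   0.0022  0.1972] ang [ 0.     -0.0001  0.0046]
```

Emit:
move_arm --delta_pos '[[-0.012, 0.001, 0.03], [-0.023, 0.002, 0.08], [-0.023, 0.002, 0.14], [-0.023, 0.002, 0.18], [-0.023, 0.002, 0.197], [-0.023, 0.002, 0.197]]' --angular '[[0, 0, 0.004], [0, 0, 0.004], [0, 0, 0.004], [0, 0, 0.004], [0, 0, 0.004], [0, 0, 0.004]]'

```text
time: 50.68
tool_pos: [0.3919, -0.3951, 0.0301]
eef_rot: [0.346, 0.938, 0.0, -0.0]
wrist_force: [0.3, 0.4, 0.5]
gripper_width: 0.0368
grip_force: 70.3
```

Emit:
move_arm --delta_pos '[[0, 0, 0], [0, 0, 0], [0, 0, 0], [0, 0, -0.05], [0, 0, -0.12], [0, 0, -0.2], [0, 0, -0.25]]' --angular '[[0, 0, 0], [0, 0, 0], [0, 0, 0], [0, 0, 0], [0, 0, 0], [0, 0, 0], [0, 0, 0]]' --hand 0.2

```text
time: 51.55
tool_pos: [0.3922, -0.3963, 0.1827]
eef_rot: [0.346, 0.938, -0.001, 0.001]
wrist_force: [0.1, -0.3, -0.7]
gripper_width: 0.0509
grip_force: 0.0
```

Run:
```python
from c import *
s,M=state()
P=[]
for c in("side","scene","wrist"):
    f=arm.grab_frame(c)
    for n,z in(("bin",0),("cap0",.03),("lever_tip",.092),("lever_base",0)):
        for d in arm.place_of(n,f)[:4]: print(c,n,round(d["conf"],2),np.round(d["uv"]),atz(f,d["uv"],z))
```

```text
51.5 pos [ 0.3922 -0.3963  0.1827] yaw 49.5 tz [ 0.0019 -0.002  -1.    ] q6 -0.08 F [ 0.1 -0.3 -0.7] w 0.0509 0.0
side bin 0.55 [285. 356.] [ 0.3766 -0.3917  0.    ]
side cap0 0.97 [265. 342.] [ 0.3485 -0.366   0.03  ]
side cap0 0.73 [275. 218.] [ 0.5989 -0.0285  0.03  ]
side cap0 0.64 [311. 351.] [ 0.4067 -0.4251  0.03  ]
side cap0 0.61 [288. 332.] [ 0.3965 -0.3706  0.03  ]
side lever_tip 0.72 [354. 264.] [ 0.5843 -0.3368  0.092 ]
side lever_base 0.91 [362. 298.] [ 0.6085 -0.3557  0.    ]
side lever_base 0.25 [292. 232.] [ 0.6257 -0.073   0.    ]
scene bin 0.66 [106. 209.] [ 0.383  -0.3923  0.    ]
scene cap0 0.59 [102. 191.] [ 0.3413 -0.3924  0.03  ]
scene cap0 0.52 [ 96. 213.] [ 0.4261 -0.4152  0.03  ]
scene lever_tip 0.59 [130. 226.] [ 0.5697 -0.3336  0.092 ]
scene lever_base 0.83 [132. 264.] [ 0.6084 -0.3512  0.    ]
wrist cap0 0.96 [251. 200.] [ 0.4057 -0.4171  0.03  ]
wrist cap0 0.93 [259. 171.] [ 0.3878 -0.39    0.03  ]
wrist cap0 0.72 [252. 124.] [ 0.3464 -0.3641  0.03  ]
wrist lever_tip 0.48 [442. 297.] [ 0.5838 -0.329   0.092 ]
wrist lever_base 0.78 [391. 273.] [ 0.6011 -0.3515  0.    ]
```

Run:
```python
from c import *
fs={c:arm.grab_frame(c) for c in("side","wrist","scene")}
A=[];b=[]
for c,uv in(("side",(288,332)),("wrist",(259,171))):
    o,d=ray(fs[c],uv);d/=np.linalg.norm(d);m=np.eye(3)-np.outer(d,d);A.append(m);b.append(m@o)
print("third cap",np.linalg.lstsq(np.vstack(A),np.hstack(b),rcond=None)[0])
B=lambda c:cv2.cvtColor(fs[c]["pixels"],4)
cr=[B("wrist")[60:310,150:470],B("side")[190:330,235:395],B("scene")[180:290,80:290]]
w=cv2.resize(cr[0],(448,350));s=cv2.resize(cr[1],(352,308),interpolation=2);sc=cv2.resize(cr[2],(477,250),interpolation=2)
o=np.zeros((600,800,3),np.uint8);o[:350,:448]=w;o[:308,448:]=s;o[350:,:477]=sc
cv2.imwrite("pics/last.png",o)
go([.542,-.306,.14],49.5);go([.542,-.306,.05],49.5);go([.623,-.364,.05],49.5)
```

```text
third cap [ 0.3834 -0.3872  0.0555]
go [0.542, -0.306, 0.14] 49.5 dp [-0.0932  0.2764  0.0666] ang [-0. -0.  0.]
go [0.542, -0.306, 0.05] 49.5 dp [-0.0932  0.2764  0.2166] ang [-0. -0.  0.]
go [0.623, -0.364, 0.05] 49.5 dp [-0.2587  0.2906  0.2166] ang [-0. -0.  0.]
```

View pics/last.png

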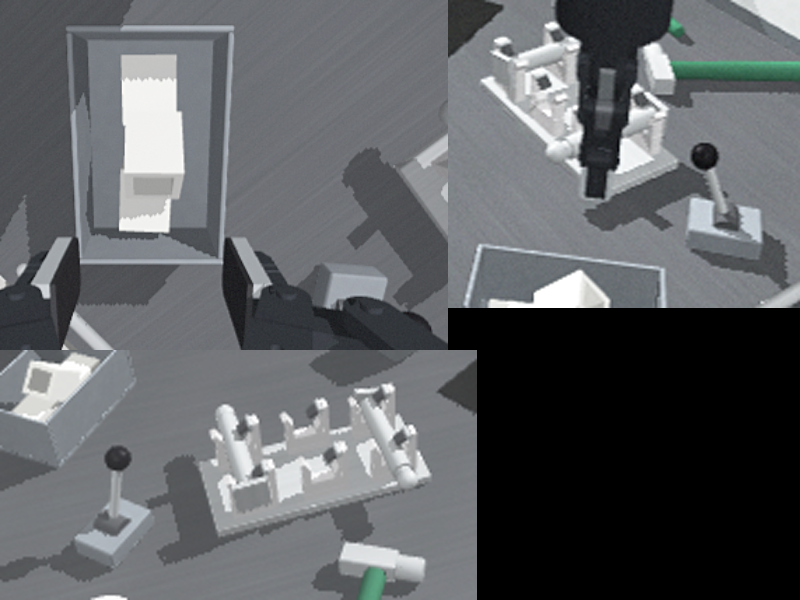

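The last picture shows three caps inside the bin, both bars under their jaws with the caps off, and the lever leaning off. Now the lever.

Emit:
move_arm --delta_pos '[[-0.02, 0.07, 0], [-0.04, 0.15, 0.02], [-0.07, 0.23, 0.04], [-0.093, 0.276, 0.066], [-0.093, 0.276, 0.11], [-0.093, 0.276, 0.16], [-0.093, 0.276, 0.2], [-0.093, 0.276, 0.217], [-0.093, 0.276, 0.217]]' --angular '[[0, 0, 0], [0, 0, 0], [0, 0, 0], [0, 0, 0], [0, 0, 0], [0, 0, 0], [0, 0, 0], [0, 0, 0], [0, 0, 0]]' --hand -1

```text
time: 53.58
tool_pos: [0.5415, -0.306, 0.0495]
eef_rot: [0.346, 0.938, 0.0, -0.0]
wrist_force: [-0.3, 0.3, -0.3]
gripper_width: -0.0002
grip_force: 0.0
```

Emit:
move_arm --delta_pos '[[-0.02, 0.002, 0], [-0.04, 0.004, 0], [-0.06, 0.005, 0], [-0.08, 0.007, 0], [-0.1, 0.009, 0], [-0.12, 0.01, 0], [-0.135, 0.012, 0], [-0.15, 0.013, 0], [-0.15, 0.013, 0]]' --angular '[[0, 0, 0], [0, 0, 0], [0, 0, 0], [0, 0, 0], [0, 0, 0], [0, 0, 0], [0, 0, 0], [0, 0, 0], [0, 0, 0]]'

```text
time: 54.7
tool_pos: [0.6151, -0.3584, 0.0494]
eef_rot: [0.346, 0.938, 0.0, -0.001]
wrist_force: [-1.3, 3.2, 0.5]
gripper_width: 0.0
grip_force: 1.6
```

```bash
cat > lev.py <<'E'
from c import *
state()
for c in("side","scene"):
    f=arm.grab_frame(c)
    for d in arm.place_of("lever_tip",f)[:2]: print(c,round(d["conf"],2),np.round(d["uv"],1),atz(f,d["uv"],.092))
    for sgn in(-1,1): print("exp",sgn,[proj(f,[.6055+sgn*.038*a,-.351-sgn*.038*b,.092]).round(1) for a,b in((.8,.6),)])
E
python3 lev.py
```

```text
54.7 pos [ 0.6151 -0.3584  0.0494] yaw 49.51 tz [-0.0013  0.001  -1.    ] q6 0.18 F [-1.3  3.2  0.5] w 0.0 1.6
side 0.61 [385.  269.9] [ 0.6262 -0.3845  0.092 ]
exp -1 [array([347.4, 262.7])]
exp 1 [array([384.3, 265.4])]
scene 0.65 [114.3 247.3] [ 0.6279 -0.3748  0.092 ]
exp -1 [array([132.3, 226.6])]
exp 1 [array([115.1, 249.7])]
```

Emit:
move_arm --delta_pos '[[-0.005, 0, 0], [-0.01, 0, 0], [-0.013, 0, 0], [-0.013, 0, 0]]' --angular '[[0, 0, 0], [0, 0, 0], [0, 0, 0], [0, 0, 0]]'

```text
time: 55.4
tool_pos: [0.616, -0.3592, 0.049]
eef_rot: [0.346, 0.938, 0.002, -0.006]
wrist_force: [-20.1, 18.7, 11.1]
gripper_width: -0.0003
grip_force: 14.2
```

```bash
python3 lev.py
```

```text
55.4 pos [ 0.616  -0.3592  0.049 ] yaw 49.54 tz [-0.0095  0.0078 -0.9999] q6 0.18 F [-20.1  18.7  11.1] w -0.0003 14.2
side 0.73 [262.4 340. ] [ 0.3162 -0.4036  0.092 ]
side 0.65 [385.9 269.9] [ 0.6278 -0.3854  0.092 ]
exp -1 [array([347.4, 262.7])]
exp 1 [array([384.3, 265.4])]
scene 0.66 [113.4 249.2] [ 0.6331 -0.3773  0.092 ]
exp -1 [array([132.3, 226.6])]
exp 1 [array([115.1, 249.7])]
```

The lever is hard against its stop at 28 N. I'll back away and do the final checks.

Emit:
move_arm --delta_pos '[[0.02, 0, 0], [0.06, 0, 0], [0.11, 0, 0], [0.11, 0, -0.08], [0.11, 0, -0.17], [0.11, 0, -0.25], [0.11, 0, -0.25]]' --angular '[[0, 0, 0], [0, 0, 0], [0, 0, 0], [0, 0, 0], [0, 0, 0], [0, 0, 0], [0, 0, 0]]'

```text
time: 56.48
tool_pos: [0.5733, -0.3222, 0.2048]
eef_rot: [0.346, 0.938, -0.001, 0.005]
wrist_force: [0.6, -0.5, -1.0]
gripper_width: 0.0001
grip_force: 0.0
```

```bash
python3 lev.py
python3 - <<'E'
from c import *
for c in("side","scene","wrist"):
    f=arm.grab_frame(c)
    for n,z in(("bin",0),("cap0",.03),("stub0",.048)):
        for d in arm.place_of(n,f)[:4]: print(c,n,round(d["conf"],2),np.round(d["uv"]),atz(f,d["uv"],z))
E
```

```text
56.5 pos [ 0.5733 -0.3222  0.2048] yaw 49.5 tz [ 0.0079 -0.0047 -1.    ] q6 0.2 F [ 0.6 -0.5 -1. ] w 0.0001 0.0
side 0.53 [385.  269.2] [ 0.6279 -0.3829  0.092 ]
exp -1 [array([347.4, 262.7])]
exp 1 [array([384.3, 265.4])]
scene 0.49 [113.9 249.7] [ 0.635  -0.3764  0.092 ]
exp -1 [array([132.3, 226.6])]
exp 1 [array([115.1, 249.7])]
side bin 0.67 [285. 355.] [ 0.3771 -0.3895 -0.    ]
side bin 0.52 [291. 229.] [ 0.6321 -0.062   0.    ]
side cap0 0.85 [310. 349.] [ 0.4082 -0.4208  0.03  ]
side cap0 0.68 [264. 343.] [ 0.3445 -0.3669  0.03  ]
side cap0 0.67 [289. 332.] [ 0.3991 -0.3702  0.03  ]
side cap0 0.59 [360. 302.] [ 0.5696 -0.3822  0.03  ]
side stub0 0.77 [312. 248.] [ 0.583 -0.207  0.048]
side stub0 0.74 [276. 214.] [ 0.5942 -0.0373  0.048 ]
scene bin 0.89 [106. 210.] [ 0.3873 -0.3935  0.    ]
scene cap0 0.76 [104. 193.] [ 0.3508 -0.3872  0.03  ]
scene cap0 0.63 [ 94. 210.] [ 0.4131 -0.4184  0.03  ]
scene cap0 0.47 [114. 193.] [ 0.3585 -0.3615  0.03  ]
scene stub0 0.74 [246. 218.] [ 0.593 -0.05   0.048]
scene stub0 0.63 [184. 228.] [ 0.5742 -0.2102  0.048 ]
wrist bin 0.84 [105.  79.] [ 0.3798 -0.3862  0.    ]
wrist bin 0.55 [ 94. 115.] [ 0.3984 -0.4256  0.    ]
wrist cap0 0.79 [ 93. 114.] [ 0.4075 -0.4137  0.03  ]
wrist cap0 0.7 [81. 77.] [ 0.3739 -0.3949  0.03  ]
wrist cap0 0.56 [82. 36.] [ 0.3494 -0.3642  0.03  ]
wrist stub0 0.65 [351. 109.] [ 0.5794 -0.2042  0.048 ]
wrist stub0 0.56 [497.   2.] [ 0.5898 -0.0448  0.048 ]
```

```bash
python3 -c "
from workcell import arm
print(arm.close_job())"
```

```text
the job is handed in; nothing more can be done
None
```

The job is handed in: both shafts found on the mat are locked in clips and held under an upward tug, all three white caps are in the bin (the third rests on the other two, below the rim), and the lever was then pushed to its on stop.

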